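Wedge the blanks tight in the holding board

ROBOT

A 7-joint arm with a two-finger parallel gripper is mounted at the origin on the work surface. World frame = base frame: x ahead of the robot, y to its left, z up, the work surface at z = 0. Lengths are in m, angles in rad, forces in N, time in s.
With the tool pointing down it reaches from about 0.425 to 0.875 m from the base axis. Payload 8.4 kg.
Tool frame: the origin (TCP) lies at the very end of the fingers, on their centre line; the grasp point (between the pads) lies 19 mm behind it (ctrl.grasp_offset is the distance from the TCP to the grasp point, in m); z points along the fingers, x is the direction in which the jaws open and shut, and the axes are right-handed (so a half turn about z gives the same grasp; the last joint's range is limited). The gripper opens to 85 mm and grips with 20 to 120 N. Pads are 22 mm wide; open, the fingers measure 114 mm over their backs; the gripper's body (76 mm by 85 mm) begins 54 mm behind the grasp point. The pads swing forward as they close: fully open they stand 13 mm farther back than shut.
Start: joints at [-1.312, 0.333, 0.04, 1.465, -0.013, 1.343, -0.059], TCP at [0.228, 0.609, 0.231] pointing down, gripper open.
Joint ranges: [-2.58, 2.58], [-0.38, 2.09], [-1.3, 1.39], [0.25, 2.4], [-1.5, 4.64], [0.08, 2.09], [-2.65, 2.65]. Speed limits (rad/s): [2.22, 2.22, 2.79, 2.79, 3.14, 3.14, 3.14].

INTERFACE

Orientations are given as a unit quaternion [w, x, y, z].
In Python, from cell import status, cams, ctrl, silhouettes, spot_point gives the robot as it stands.
- The arm moves only by the tool arm_command, never from a script. Its argument "series" is a list of rows, each an object with "linear": the shift along the tool's x, y, z in units of 0.05 m (1.0 is 0.05 m), a list of three; "spin": the turn about the tool's z in units of 4 degrees (1.0 is 4 degrees). In form: [{"linear": [x, y, z], "spin": spin}, ...]. A call has 1 to 8 rows; each row shifts and turns the commanded pose from where the row before left it, along the tool's axes as they then stand; what a row does not reach is not made up. A row lasts 1/10 s, in which the tool goes at most 50 mm and 8.59 degrees, less where a joint would pass 70% of its speed; a pose out of reach is approached as far as the arm can. A call with a number of a shift or a turn outside -1 to 1 is refused whole. A call with a gripper value outside its range is refused whole. "hand" is the closure, from -1 (fully open) to 1 (shut), set as the call begins (left out, the last holds). The fingers move at their own pace and stop on an object; "force" is the grip in N (left out, the last holds). Time passes only in rows, so rows that do not move let the fingers close. It gives the time, the measured TCP pose, the force and the opening at its end, in the units of the state.
- status.state(): the state, without advancing time (a new reading comes with each control period).
- cams.get_image(name): name is "scene" or "side" or "wrist"; returns a dict with "img" (400x640x3 uint8, blue, green, red), "fovy" (degrees; the focal length in pixels is half the picture's height over the tangent of half this angle, whatever the lens; pixels are square), "cx", "cy" (the principal point, pixels), "extrinsics" (4x4, takes a point from world to camera coordinates); the wrist camera has in their place "mount" (4x4, takes a point from camera to tool coordinates, whose origin is the TCP and whose axes are the tool frame's). Camera axes: x right, y down, z forward; pixel columns grow to the right and rows downward; lengths in m; the calibration is good to about 2 mm. A picture is of the moment at which its call begins: read the wrist's pose just before it. There is no depth.
- ctrl.job_done(): hands the job in, once; it reports no verdict.
Trained networks look in a picture, given as the dict that the camera call returned (one of the last four; its "shot" number tells which), for a name from the list of things; names that differ only in an ending like _2 or _b are one class to them, and where a whole thing is asked for, a point or a joint stands for the part that bears it (a point fixed in the world has none). Each returns a list of dicts, best first, with "confidence" (0 to 1); they miss things now and then, are a little off and sometimes report something else, mostly with a low value. They report only what shows in the picture. A call takes as long as a camera call.
- silhouettes(picture, thing): "region" (400x640 bool, what is visible of it) and "rect" ([left, top, right, bottom] in pixels, round what is visible of it).
- spot_point(picture, thing): "position" ([column, row] in pixels: a listed point, or the origin of a listed thing).
The state is a dict: "t": time; "joints": joint angles; "qvel": joint speeds; "effort": joint torques, N m; "eef_pos": TCP position; "tcp_rot": TCP orientation; "ft_force": force on the tool from outside, world axes, zero at the start; "moment": the same for the moment, N m; "width": opening from 0.0 (shut) to 1.0 (fully open).
Only numpy, scipy, OpenCV 4.12 (cv2) and the standard library are available. Lean on these libraries where they do the work, as an engineer would, in place of code of your own. Each camera call takes 0.05 s, during which the arm holds its last target. There are 200 camera calls.

TASK

Get the work blanks on the holding board ready for carving. Pull the top drawer of the little chest out to its stop, take a wedge for each blank on the board and set it loosely by hand in the gap beside that blank, thin end first, straight face to the blank. Then take the hammer, tap each wedge lengthwise until it stops advancing and sits tight (drive them with the hammer, not with the fingers), lay the hammer back flat on its mat and push the drawer shut; leave the other things on the bench where they are.

Things in the scene. Friction and masses are not known exactly. Their poses are not given: they have to be found in the camera images.
- board: Holding board, fixed: plywood base 250 (x) x 304 (y) x 16 mm, four light wooden cleats 100 x 30 mm high (x -25 to +75) and an end rail (near face x = +102). Origin: centre of the underside; x along the gaps from their mouths, near the robot, to the rail. Three bays, 92 mm apart in y, each for a blank (+y side, at a straight cleat face) and a wedge (-y side). Base clear in front (x -125 to -25).
- bay1 (a point): Mouth of the wedge gap of the rightmost (smallest y) bay: on the base's top, 16 mm above the bench, mid-gap, at the cleats' front ends (board x = -25, y = -115). Axes as the board's. The gap lies between the blank (+y, straight) and the cleat's slanted face (-y): 30 mm wide at the mouth, narrowing 1 in 8 towards +x, all on the -y side.
- bay2 (a point): Mouth of the wedge gap of the middle bay: on the base's top, 16 mm above the bench, mid-gap, at the cleats' front ends (board x = -25, y = -23). Axes as the board's. The gap lies between the blank (+y, straight) and the cleat's slanted face (-y): 30 mm wide at the mouth, narrowing 1 in 8 towards +x, all on the -y side.
- bay3 (a point): Mouth of the wedge gap of the leftmost (largest y) bay: on the base's top, 16 mm above the bench, mid-gap, at the cleats' front ends (board x = -25, y = +69). Axes as the board's. The gap lies between the blank (+y, straight) and the cleat's slanted face (-y): 30 mm wide at the mouth, narrowing 1 in 8 towards +x, all on the -y side.
- blank1: Work blank in the bay of bay1: plain hardwood block 120 (x) x 42 (y) x 38 mm (z), 150 g, loose in the bay with 1 or 2 mm of play; may be absent (its bay then needs no wedge). Origin: centre of its underside, 66 mm beyond and 36 mm to the +y side of bay1; axes as the board's.
- blank2: Work blank in the bay of bay2: plain hardwood block 120 (x) x 42 (y) x 38 mm (z), 150 g, loose in the bay with 1 or 2 mm of play; may be absent (its bay then needs no wedge). Origin: centre of its underside, 66 mm beyond and 36 mm to the +y side of bay2; axes as the board's.
- blank3: Work blank in the bay of bay3: plain hardwood block 120 (x) x 42 (y) x 38 mm (z), 150 g, loose in the bay with 1 or 2 mm of play; may be absent (its bay then needs no wedge). Origin: centre of its underside, 66 mm beyond and 36 mm to the +y side of bay3; axes as the board's.
- wedge1: Wooden wedge, 130 long, 30 high, 60 g, one of three alike standing in the top drawer. Origin: centre of the underside. x runs to the thin end (butt face x = -65, tip x = +65). x = -65 to -25 is a parallel stub 32 wide (y = -16 to +16), the part to grip; beyond it the -y face slants in 1 in 8 to y = -4.75 at the tip; the +y face is straight at y = +16. In the drawer the tip points roughly to its back.
- wedge2: Wedge like wedge1. In its gap it lies as the board does: x along the board's x, straight +y face to the blank, slanted -y face to the slanted cleat, on the base. Loosely laid, its origin is about 30 to 40 mm short of where it first touches both sides, leaving 4 to 5 mm of side play; it rests there by itself.
- wedge3: Wedge like wedge1. It first touches on both sides with its origin 9 mm beyond the bay mouth (along +x) and 1 mm to the -y side of it; tapped it goes only about 1 mm farther, stops dead and holds by friction (gentle taps at about 0.1 m/s are enough; it is stiff once tight). Its stub then still stands out of the mouth, butt face about 55 mm before it.
- chest_drawer0 (a joint): Top drawer of the chest: 0 shut, 0.1656 m at its stop, pulled out along the chest's -x; sliding friction about 1 N. It may start slightly ajar.
- chest_drawer0_handle (a point): Middle of the top drawer's handle: a horizontal bar 11 mm thick and 120 mm long along the chest's y, 35 mm in front of the drawer's face, 38 mm below the chest's top. It moves with the drawer.
- chest: Small dark wooden chest of three drawers, 240 (x) x 280 (y) x 200 mm (z), fixed; origin: centre of its underside; front faces its own -x. Top drawer: floor 139 mm above the bench, sides up to 178, front panel up to 188 mm; 238 mm wide inside. At the stop the wedges' stubs stand clear in front of the chest.
- hammer: Two-faced joiner's hammer lying flat on the mat, 0.36 kg. x runs along the handle to the head, y along the head, z up. Round dark steel head at x = +85 mm, 84 long and 28 thick, striking faces at y = +42 and -42 mm; wooden handle 22 thick, x = -135 to +85 mm. Handle and head axes lie 14 mm above the origin, which is at underside level.
- hammer_grip (a point): Good grip point on the hammer's handle axis, 55 mm from the head's axis. Axes as hammer.
- mat: Flat black rubber mat fixed on the bench, 270 (x) x 110 (y) x 4 mm, the hammer's place; origin: centre of its underside.
- glue: Bystander: glue bottle, white, 58 mm across, 175 mm high, standing.
- square: Bystander: try square, wooden stock 100 mm, steel blade 150 mm, lying.
- offcut: Bystander: wood offcut 90 x 45 x 38 mm.
- tape: Bystander: grey tape measure 65 x 65 x 34 mm.
- pencil: Bystander: pencil 165 mm long, lying.
- clamp: Bystander: small steel spring clamp 130 mm long, lying on top of the chest.

How it is judged:
On the way, in this order (a step that is already met when the one before it is completed fails the run):
1. the top drawer is pulled out to its stop (value of joint chest_drawer0 above 0.158 m), for 0.2 s.
2. every blank has a wedge laid in the gap beside it (((x of wedge1 in the frame of blank1 between -0.115 and -0.035 m and y of wedge1 in the frame of blank1 between -0.045 and -0.029 m and z of wedge1 in the frame of blank1 between -0.006 and 0.006 m) or (x of wedge2 in the frame of blank1 between -0.115 and -0.035 m and y of wedge2 in the frame of blank1 between -0.045 and -0.029 m and z of wedge2 in the frame of blank1 between -0.006 and 0.006 m) or (x of wedge3 in the frame of blank1 between -0.115 and -0.035 m and y of wedge3 in the frame of blank1 between -0.045 and -0.029 m and z of wedge3 in the frame of blank1 between -0.006 and 0.006 m)) and ((x of wedge1 in the frame of blank2 between -0.115 and -0.035 m and y of wedge1 in the frame of blank2 between -0.045 and -0.029 m and z of wedge1 in the frame of blank2 between -0.006 and 0.006 m) or (x of wedge2 in the frame of blank2 between -0.115 and -0.035 m and y of wedge2 in the frame of blank2 between -0.045 and -0.029 m and z of wedge2 in the frame of blank2 between -0.006 and 0.006 m) or (x of wedge3 in the frame of blank2 between -0.115 and -0.035 m and y of wedge3 in the frame of blank2 between -0.045 and -0.029 m and z of wedge3 in the frame of blank2 between -0.006 and 0.006 m)) and ((x of wedge1 in the frame of blank3 between -0.115 and -0.035 m and y of wedge1 in the frame of blank3 between -0.045 and -0.029 m and z of wedge1 in the frame of blank3 between -0.006 and 0.006 m) or (x of wedge2 in the frame of blank3 between -0.115 and -0.035 m and y of wedge2 in the frame of blank3 between -0.045 and -0.029 m and z of wedge2 in the frame of blank3 between -0.006 and 0.006 m) or (x of wedge3 in the frame of blank3 between -0.115 and -0.035 m and y of wedge3 in the frame of blank3 between -0.045 and -0.029 m and z of wedge3 in the frame of blank3 between -0.006 and 0.006 m))), for 0.2 s.
3. every wedge is driven in and presses on its blank (((x of wedge1 in the frame of blank1 between -0.061 and -0.035 m and y of wedge1 in the frame of blank1 between -0.045 and -0.029 m and z of wedge1 in the frame of blank1 between -0.006 and 0.006 m and contact force between wedge1 and blank1 above 4 N) or (x of wedge2 in the frame of blank1 between -0.061 and -0.035 m and y of wedge2 in the frame of blank1 between -0.045 and -0.029 m and z of wedge2 in the frame of blank1 between -0.006 and 0.006 m and contact force between wedge2 and blank1 above 4 N) or (x of wedge3 in the frame of blank1 between -0.061 and -0.035 m and y of wedge3 in the frame of blank1 between -0.045 and -0.029 m and z of wedge3 in the frame of blank1 between -0.006 and 0.006 m and contact force between wedge3 and blank1 above 4 N)) and ((x of wedge1 in the frame of blank2 between -0.061 and -0.035 m and y of wedge1 in the frame of blank2 between -0.045 and -0.029 m and z of wedge1 in the frame of blank2 between -0.006 and 0.006 m and contact force between wedge1 and blank2 above 4 N) or (x of wedge2 in the frame of blank2 between -0.061 and -0.035 m and y of wedge2 in the frame of blank2 between -0.045 and -0.029 m and z of wedge2 in the frame of blank2 between -0.006 and 0.006 m and contact force between wedge2 and blank2 above 4 N) or (x of wedge3 in the frame of blank2 between -0.061 and -0.035 m and y of wedge3 in the frame of blank2 between -0.045 and -0.029 m and z of wedge3 in the frame of blank2 between -0.006 and 0.006 m and contact force between wedge3 and blank2 above 4 N)) and ((x of wedge1 in the frame of blank3 between -0.061 and -0.035 m and y of wedge1 in the frame of blank3 between -0.045 and -0.029 m and z of wedge1 in the frame of blank3 between -0.006 and 0.006 m and contact force between wedge1 and blank3 above 4 N) or (x of wedge2 in the frame of blank3 between -0.061 and -0.035 m and y of wedge2 in the frame of blank3 between -0.045 and -0.029 m and z of wedge2 in the frame of blank3 between -0.006 and 0.006 m and contact force between wedge2 and blank3 above 4 N) or (x of wedge3 in the frame of blank3 between -0.061 and -0.035 m and y of wedge3 in the frame of blank3 between -0.045 and -0.029 m and z of wedge3 in the frame of blank3 between -0.006 and 0.006 m and contact force between wedge3 and blank3 above 4 N))), for 0.3 s.
At the end, for the whole second after the job is handed in: every blank lies flat in its bay against its straight cleat (within about 5 mm) with a wedge driven in beside it and still pressing on it (over 1 N), the hammer lies flat on the mat (its middle within the mat's outline) and the top drawer is shut to within 12 mm (((x of wedge1 in the frame of blank1 between -0.061 and -0.035 m and y of wedge1 in the frame of blank1 between -0.045 and -0.029 m and z of wedge1 in the frame of blank1 between -0.006 and 0.006 m and contact force between wedge1 and blank1 above 1 N) or (x of wedge2 in the frame of blank1 between -0.061 and -0.035 m and y of wedge2 in the frame of blank1 between -0.045 and -0.029 m and z of wedge2 in the frame of blank1 between -0.006 and 0.006 m and contact force between wedge2 and blank1 above 1 N) or (x of wedge3 in the frame of blank1 between -0.061 and -0.035 m and y of wedge3 in the frame of blank1 between -0.045 and -0.029 m and z of wedge3 in the frame of blank1 between -0.006 and 0.006 m and contact force between wedge3 and blank1 above 1 N)) and ((x of wedge1 in the frame of blank2 between -0.061 and -0.035 m and y of wedge1 in the frame of blank2 between -0.045 and -0.029 m and z of wedge1 in the frame of blank2 between -0.006 and 0.006 m and contact force between wedge1 and blank2 above 1 N) or (x of wedge2 in the frame of blank2 between -0.061 and -0.035 m and y of wedge2 in the frame of blank2 between -0.045 and -0.029 m and z of wedge2 in the frame of blank2 between -0.006 and 0.006 m and contact force between wedge2 and blank2 above 1 N) or (x of wedge3 in the frame of blank2 between -0.061 and -0.035 m and y of wedge3 in the frame of blank2 between -0.045 and -0.029 m and z of wedge3 in the frame of blank2 between -0.006 and 0.006 m and contact force between wedge3 and blank2 above 1 N)) and ((x of wedge1 in the frame of blank3 between -0.061 and -0.035 m and y of wedge1 in the frame of blank3 between -0.045 and -0.029 m and z of wedge1 in the frame of blank3 between -0.006 and 0.006 m and contact force between wedge1 and blank3 above 1 N) or (x of wedge2 in the frame of blank3 between -0.061 and -0.035 m and y of wedge2 in the frame of blank3 between -0.045 and -0.029 m and z of wedge2 in the frame of blank3 between -0.006 and 0.006 m and contact force between wedge2 and blank3 above 1 N) or (x of wedge3 in the frame of blank3 between -0.061 and -0.035 m and y of wedge3 in the frame of blank3 between -0.045 and -0.029 m and z of wedge3 in the frame of blank3 between -0.006 and 0.006 m and contact force between wedge3 and blank3 above 1 N)) and x of blank1 in the frame of bay1 between 0.054 and 0.076 m and y of blank1 in the frame of bay1 between 0.031 and 0.04 m and z of blank1 in the frame of bay1 between -0.004 and 0.004 m and x of blank2 in the frame of bay2 between 0.054 and 0.076 m and y of blank2 in the frame of bay2 between 0.031 and 0.04 m and z of blank2 in the frame of bay2 between -0.004 and 0.004 m and x of blank3 in the frame of bay3 between 0.054 and 0.076 m and y of blank3 in the frame of bay3 between 0.031 and 0.04 m and z of blank3 in the frame of bay3 between -0.004 and 0.004 m and value of joint chest_drawer0 below 0.012 m and x of hammer in the frame of mat between -0.1 and 0.1 m and y of hammer in the frame of mat between -0.055 and 0.055 m and height (world z) of hammer below 0.012 m and angle between hammer's own z axis and vertical below 0.2 rad and linear speed of hammer below 0.02 m/s); the robot touches nothing.
It fails at once if a bystander was moved more than 40 mm (distance of any of glue, square, offcut, tape, pencil, clamp from where it was at the start of the episode above 0.04 m).
It fails at once if the fingers held or pushed a wedge in the last 6 mm before it is tight, where only the hammer should drive it ((contact force between the fingers and wedge1 above 2 N and x of wedge1 in the frame of board between -0.022 and 0.05 m and y of wedge1 in the frame of board between -0.14 and 0.1 m and z of wedge1 in the frame of board below 0.03 m) or (contact force between the fingers and wedge2 above 2 N and x of wedge2 in the frame of board between -0.022 and 0.05 m and y of wedge2 in the frame of board between -0.14 and 0.1 m and z of wedge2 in the frame of board below 0.03 m) or (contact force between the fingers and wedge3 above 2 N and x of wedge3 in the frame of board between -0.022 and 0.05 m and y of wedge3 in the frame of board between -0.14 and 0.1 m and z of wedge3 in the frame of board below 0.03 m)).
Of blank1, blank2, blank3 only 2 to 3 are there at a start; the rules pass over those that are not, and their reading is None.
At some moment in a run one of hammer may be knocked a few centimetres aside while the robot is not near it.
It also fails if it takes over 210 s, if anything falls off the work surface, if the arm or the gripper's body presses on something with over 40 N, if the wrist force passes 120 N, or if a joint passes its speed limit or range.

## Working session

There is one attempt and no reset: what is moved stays moved. The work goes in short steps, Python scripts to look and compute and a tool call to move; the robot and the scene stay as the last step left them, time stands still between calls to the robot, and variables do not carry over. Pictures are saved under pics/ and viewed, about 12 in all and at most 16, crops included, and the job is handed in when it is done.

Besides the shell and the picture viewer there is one more tool, called after "Request:" by a JSON object that holds its "op" and its "data", one argument or row to a line. arm_command: Moves the arm, as the interface text tells. Its arguments: {"type":"object","properties":{"series":{"type":"array","items":{"type":"object","properties":{"linear":{"type":"array","items":{"type":"number"}},"spin":{"type":"number"}}}},"hand":{"type":"number"},"force":{"type":"number"}},"required":["series"]}

```bash
ls; mkdir -p pics; cat > h.py <<'E'
import numpy as np, cv2
from scipy.spatial.transform import Rotation as R
from cell import status, cams, ctrl, silhouettes, spot_point
def Rq(q): return R.from_quat([q[1],q[2],q[3],q[0]])
def tool():
    s=status.state(); return Rq(s['tcp_rot']).as_matrix(), np.array(s['eef_pos'])
def cam(name):
    Rt,p=tool(); d=cams.get_image(name); d['f']=200/np.tan(np.radians(d['fovy'])/2)
    if 'extrinsics' in d:
        E=np.array(d['extrinsics'])
    else:
        T=np.eye(4);T[:3,:3]=Rt;T[:3,3]=p; E=np.linalg.inv(T@np.array(d['mount']))
    d['E']=E; return d
def ray(d,px):
    v=np.array([(px[0]-d['cx'])/d['f'],(px[1]-d['cy'])/d['f'],1]); E=d['E']
    return -E[:3,:3].T@E[:3,3], E[:3,:3].T@v
def atz(d,px,z):
    c,v=ray(d,px); return c+v*(z-c[2])/v[2]
def proj(d,P):
    q=d['E'][:3,:3]@np.array(P)+d['E'][:3,3]; return np.array([d['cx']+d['f']*q[0]/q[2],d['cy']+d['f']*q[1]/q[2]])
def st():
    s=status.state(); Rt=Rq(s['tcp_rot']).as_matrix()
    print('t %.2f'%s['t'],'p',np.round(s['eef_pos'],4),'F',np.round(s['ft_force'],1),'w',round(s['width'],3));print(np.round(Rt,3).tolist())
E
cat > a.py <<'E'
from h import *
st()
for n in ('scene','side'):
    d=cam(n); cv2.imwrite(f'pics/{n}1.png',d['img'])
    print(n,d['fovy'],d['cx'],d['cy'],'pos',ray(d,(0,0))[0].round(3))
    for th,z in dict(board=0,bay1=.016,bay2=.016,bay3=.016,blank1=.016,blank2=.016,blank3=.016,chest=0,chest_drawer0_handle=.162,hammer=.004,hammer_grip=.018,mat=0,wedge1=.139,glue=0,square=0,offcut=0,tape=0,pencil=0,clamp=.2).items():
        for r in spot_point(d,th)[:3]:
            print(th,round(r['confidence'],2),np.round(r['position']),atz(d,r['position'],z).round(3)[:2])
E
python3 a.py
```

```text
pics
t 0.00 p [0.2275 0.6084 0.2304] F [-0.3  0.4 -0.4] w 1.002
[[0.35, 0.937, -0.0], [0.937, -0.35, -0.002], [-0.002, 0.0, -1.0]]
scene 45.69429689898085 314.9924886908746 195.42590841729034 pos [1.478 0.417 0.911]
board 0.92 [251. 230.] [ 0.619 -0.229]
board 0.53 [246. 217.] [ 0.576 -0.273]
bay1 0.77 [247. 221.] [ 0.605 -0.25 ]
bay1 0.66 [225. 208.] [ 0.584 -0.343]
bay1 0.62 [276. 228.] [ 0.596 -0.158]
bay2 0.77 [247. 221.] [ 0.605 -0.25 ]
bay2 0.66 [225. 208.] [ 0.584 -0.343]
bay2 0.62 [276. 228.] [ 0.596 -0.158]
bay3 0.77 [247. 221.] [ 0.605 -0.25 ]
bay3 0.66 [225. 208.] [ 0.584 -0.343]
bay3 0.62 [276. 228.] [ 0.596 -0.158]
blank1 0.94 [220. 224.] [ 0.653 -0.314]
blank1 0.7 [277. 251.] [ 0.674 -0.106]
blank1 0.55 [240. 236.] [ 0.672 -0.229]
blank2 0.94 [220. 224.] [ 0.653 -0.314]
blank2 0.7 [277. 251.] [ 0.674 -0.106]
blank2 0.55 [240. 236.] [ 0.672 -0.229]
blank3 0.94 [220. 224.] [ 0.653 -0.314]
blank3 0.7 [277. 251.] [ 0.674 -0.106]
blank3 0.55 [240. 236.] [ 0.672 -0.229]
chest 0.64 [416. 321.] [0.719 0.304]
chest_drawer0_handle 0.58 [448. 230.] [0.553 0.308]
chest_drawer0_hand
[... 1515 characters left out ...]
22]
chest 0.36 [356. 230.] [ 0.688 -0.112]
chest_drawer0_handle 0.92 [232. 148.] [0.551 0.315]
hammer 0.67 [290. 220.] [0.57  0.057]
hammer_grip 0.76 [294. 210.] [0.598 0.072]
mat 0.92 [282. 225.] [0.538 0.06 ]
wedge1 0.56 [257. 134.] [0.691 0.37 ]
wedge1 0.48 [267. 140.] [0.693 0.315]
wedge1 0.3 [273. 170.] [0.586 0.152]
glue 0.72 [324. 191.] [0.762 0.099]
glue 0.71 [256. 133.] [0.85  0.597]
square 0.76 [356. 201.] [ 0.803 -0.016]
offcut 0.9 [439. 327.] [ 0.567 -0.479]
tape 0.8 [207. 231.] [0.354 0.193]
tape 0.65 [291. 289.] [ 0.388 -0.15 ]
tape 0.18 [347. 249.] [ 0.605 -0.15 ]
pencil 0.6 [293. 290.] [ 0.39  -0.156]
pencil 0.4 [349. 248.] [ 0.612 -0.154]
clamp 0.57 [275. 131.] [0.682 0.254]
```

```bash
cd pics; python3 -c "
import cv2,numpy as np
a=cv2.imread('scene1.png')[150:400,150:550];b=cv2.imread('side1.png')[80:360,170:490]
cv2.imwrite('v1.png',np.vstack([cv2.resize(a,(480,300)),cv2.resize(b,(480,300))])) if 0 else cv2.imwrite('v1.png',cv2.resize(a,(800,500),interpolation=2));cv2.imwrite('v2.png',cv2.resize(b,(680,595),interpolation=2))"
```

```text
(no output)
```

View pics/v1.png

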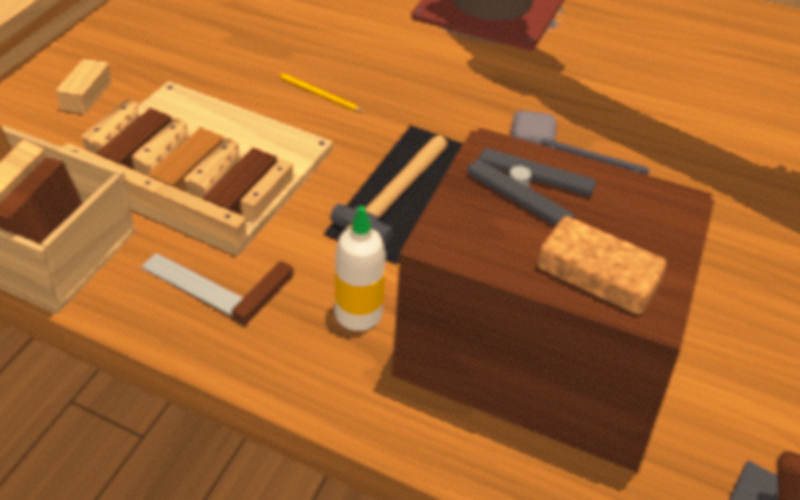

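View pics/v2.png

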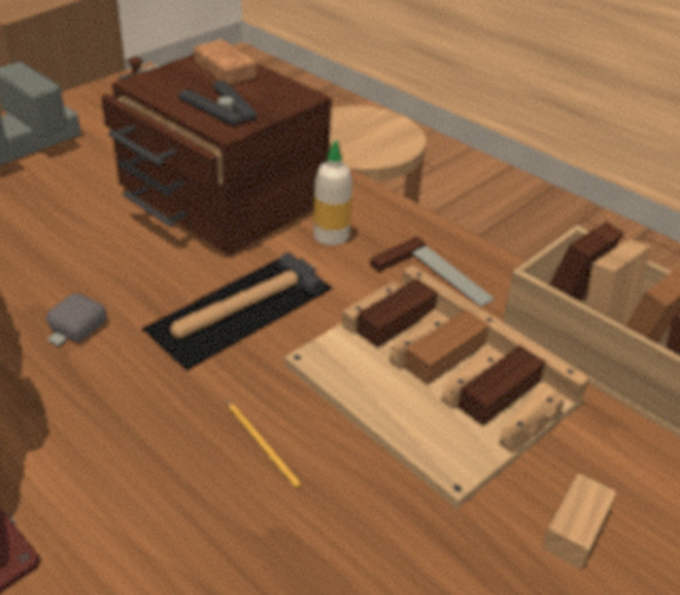

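Three blanks are present (side crop (397,310), (447,347), (502,384)). The chest is turned, with its drawer slightly ajar; the hammer lies diagonally on the mat. I'll work out the chest pose from its top corners.

```bash
cat > a.py <<'E'
from h import *
d=cam('scene'); e=cam('side')
for p in [(482,130),(712,195),(680,350),(400,255)]:
    print('sc top',atz(d,(p[0]/2+150,p[1]/2+150),.2).round(3)[:2])
for p in [(116,86),(222,152),(330,100)]:
    print('si top',atz(e,(p[0]/2.125+170,p[1]/2.125+80),.2).round(3)[:2])
for p in [(105,100),(222,180)]: print('panel', atz(e,(p[0]/2.125+170,p[1]/2.125+80),.188).round(3)[:2])
for p in [(118,135),(165,160)]: print('handle ends', atz(e,(p[0]/2.125+170,p[1]/2.125+80),.162).round(3)[:2])
for p in [(287,358),(458,500)]: print('board front', atz(e,(p[0]/2.125+170,p[1]/2.125+80),.016).round(3)[:2])
for p in [(175,330),(295,277)]: print('hammer handle', atz(e,(p[0]/2.125+170,p[1]/2.125+80),.022).round(3)[:2])
w=cam('wrist'); print(np.round(w['mount'],3).tolist(),w['fovy'],w['cx'],w['cy'])
E
python3 a.py
```

```text
sc top [0.609 0.18 ]
sc top [0.601 0.443]
sc top [0.832 0.452]
sc top [0.84  0.175]
si top [0.602 0.428]
si top [0.594 0.152]
si top [0.824 0.163]
panel [0.574 0.419]
panel [0.558 0.109]
handle ends [0.549 0.352]
handle ends [0.557 0.242]
board front [ 0.506 -0.078]
board front [ 0.491 -0.376]
hammer handle [0.427 0.063]
hammer handle [0.629 0.036]
[[1.0, 0.001, 0.001, 0.0], [-0.001, 0.956, 0.292, -0.075], [-0.0, -0.292, 0.956, -0.142], [0.0, 0.0, 0.0, 1.0]] 61.772008981896555 316.58113252808175 198.45987363918908
```

Request:
{"op": "arm_command", "data": {
  "series": [
    {"linear":[-0.33,0.82,-0.06],"spin":1},
    {"linear":[0,0,0],"spin":1},
    {"linear":[0,0,0],"spin":1},
    {"linear":[0,0,0],"spin":1},
    {"linear":[0,0,0],"spin":1},
    {"linear":[0,0,0],"spin":1},
    {"linear":[0,0,0],"spin":1},
    {"linear":[0,0,0],"spin":1}
  ],
  "hand": 0.2
}}

```text
t: 2.95
eef_pos: [0.2602, 0.579, 0.2343]
tcp_rot: [0.0, 0.947, 0.32, -0.0]
ft_force: [0.1, -0.3, 0.3]
width: 0.399
```

Request:
{"op": "arm_command", "data": {
  "series": [
    {"linear":[0,0,0],"spin":1},
    {"linear":[0,0,0],"spin":1},
    {"linear":[0,0,0],"spin":1},
    {"linear":[0,0,0],"spin":1},
    {"linear":[0,0,0],"spin":1},
    {"linear":[0,0,0],"spin":1},
    {"linear":[0,0,0],"spin":1},
    {"linear":[0,0,0],"spin":1}
  ]
}}

```text
t: 3.75
eef_pos: [0.2602, 0.579, 0.2343]
tcp_rot: [-0.0, 0.999, 0.047, -0.0]
ft_force: [1.1, -0.7, -0.4]
width: 0.401
```

```bash
cat >> h.py <<'E'
def goto(target,yaw=None,n=None):
    "rows for a move to a target TCP; yaw (deg) is the heading of tool x"
    Rt,p=tool(); dl=(Rt.T@(np.array(target)-p))/.05
    ph=np.degrees(np.arctan2(Rt[1,0],Rt[0,0]))
    print('p',p.round(4),'yaw %.2f'%ph,'total units',dl.round(2),'' if yaw is None else 'spin units %.2f'%(((ph-yaw+180)%360-180)/4))
E
python3 -c "
from h import *
st(); goto((.552,.31,.26),2)"
```

```text
t 3.75 p [0.2602 0.579  0.2343] F [ 1.1 -0.7 -0.4] w 0.401
[[0.996, 0.093, -0.0], [0.093, -0.996, 0.0], [-0.0, -0.0, -1.0]]
p [0.2602 0.579  0.2343] yaw 5.34 total units [ 5.31  5.9  -0.51] spin units 0.83
```

Request:
{"op": "arm_command", "data": {
  "series": [
    {"linear":[0.59,0.65,-0.06]},
    {"linear":[0.59,0.65,-0.06]},
    {"linear":[0.59,0.65,-0.06]},
    {"linear":[0.59,0.65,-0.06]},
    {"linear":[0.59,0.65,-0.06]},
    {"linear":[0.59,0.65,-0.06]},
    {"linear":[0.59,0.65,-0.06]},
    {"linear":[0.59,0.65,-0.06]}
  ]
}}

```text
validation failed for argument at $.se...
```

Request:
{"op": "arm_command", "data": {
  "series": [
    {"linear":[0.59,0.65,0],"spin":0.83},
    {"linear":[0,0,0]},
    {"linear":[0,0,0]}
  ]
}}

```text
validation failed for argument at $.se...
```

```bash
cat > a.py <<'E'
from h import *
st(); w=cam('wrist'); cv2.imwrite('pics/w1.png',w['img'])
for r in spot_point(w,'chest_drawer0_handle')[:3]: print(r['confidence'],np.round(r['position']),atz(w,r['position'],.162).round(4))
for r in silhouettes(w,'chest_drawer0_handle')[:1]:
    print(r['rect'],r['region'].sum())
E
python3 a.py
```

```text
t 3.75 p [0.2602 0.579  0.2343] F [ 1.1 -0.7 -0.4] w 0.401
[[0.996, 0.093, -0.0], [0.093, -0.996, 0.0], [-0.0, -0.0, -1.0]]
```

View pics/w1.png

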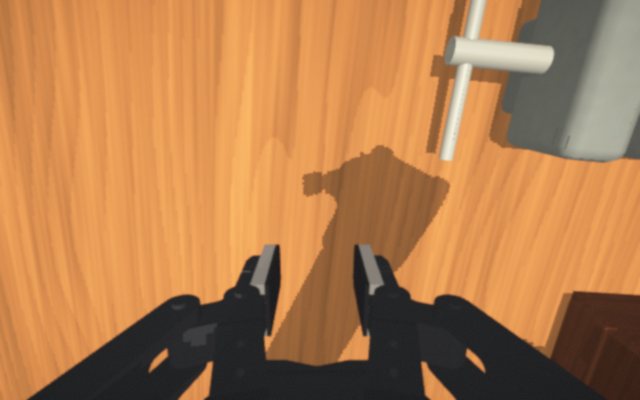

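The rows must carry a spin value. This picture (taken before any move) shows only bench and fingers; chest corner at (570,330).

Request:
{"op": "arm_command", "data": {
  "series": [
    {"linear":[0.59,0.65,-0.06],"spin":0},
    {"linear":[0.59,0.65,-0.06],"spin":0},
    {"linear":[0.59,0.65,-0.06],"spin":0},
    {"linear":[0.59,0.65,-0.06],"spin":0},
    {"linear":[0.59,0.65,-0.06],"spin":0},
    {"linear":[0.59,0.65,-0.06],"spin":0},
    {"linear":[0.59,0.65,-0.06],"spin":0},
    {"linear":[0.59,0.65,-0.06],"spin":0}
  ]
}}

```text
t: 4.7
eef_pos: [0.5212, 0.3415, 0.2587]
tcp_rot: [-0.0, 0.999, 0.049, 0.0]
ft_force: [0.3, 0.5, -0.2]
width: 0.402
```

Request:
{"op": "arm_command", "data": {
  "series": [
    {"linear":[0.59,0.65,0],"spin":0.83},
    {"linear":[0,0,0],"spin":0},
    {"linear":[0,0,0],"spin":0}
  ]
}}

```text
t: 5.0
eef_pos: [0.5533, 0.3121, 0.2582]
tcp_rot: [0.0, 1.0, 0.019, -0.0]
ft_force: [-0.7, 0.1, -0.0]
width: 0.396
```

```bash
sed -i 's/w1.png/w2.png/' a.py; python3 a.py
```

```text
t 5.00 p [0.5533 0.3121 0.2582] F [-0.7  0.1 -0. ] w 0.396
[[0.999, 0.037, -0.0], [0.037, -0.999, -0.0], [-0.0, 0.0, -1.0]]
0.88 [307. 210.] [0.546  0.3045 0.162 ]
[299.1, 0.0, 411.3, 360.7] 16538
```

View pics/w2.png

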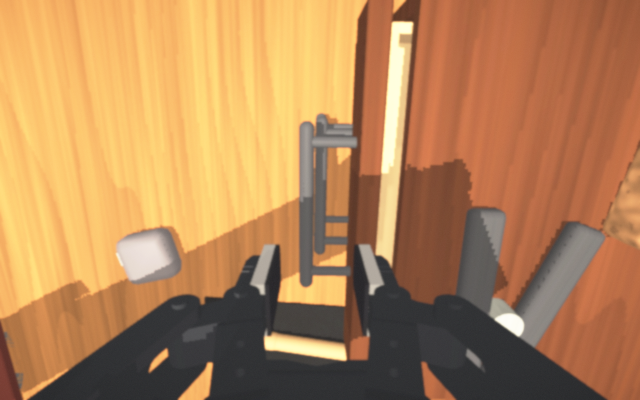

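Request:
{"op": "arm_command", "data": {
  "series": [
    {"linear":[-0.15,0.15,0.3],"spin":0},
    {"linear":[0,0,0.5],"spin":0},
    {"linear":[0,0,0.5],"spin":0},
    {"linear":[0,0,0.5],"spin":0},
    {"linear":[0,0,0.5],"spin":0},
    {"linear":[0,0,0],"spin":0}
  ],
  "hand": 0.42
}}

```text
t: 5.75
eef_pos: [0.5455, 0.307, 0.1434]
tcp_rot: [-0.001, 1.0, 0.02, 0.001]
ft_force: [0.2, 0.8, -0.2]
width: 0.29
```

Request:
{"op": "arm_command", "data": {
  "series": [
    {"linear":[0,0,0],"spin":0},
    {"linear":[0,0,0],"spin":0},
    {"linear":[0,0,0],"spin":0},
    {"linear":[0,0,0],"spin":0},
    {"linear":[0,0,0],"spin":0}
  ],
  "hand": 1,
  "force": 40
}}

```text
t: 6.25
eef_pos: [0.545, 0.3068, 0.1437]
tcp_rot: [-0.001, 1.0, 0.02, 0.0]
ft_force: [-0.4, 5.2, 3.5]
width: 0.108
```

Request:
{"op": "arm_command", "data": {
  "series": [
    {"linear":[-0.3,0,0],"spin":0},
    {"linear":[-0.4,0,0],"spin":0},
    {"linear":[-0.4,0,0],"spin":0},
    {"linear":[-0.4,0,0],"spin":0},
    {"linear":[-0.4,0,0],"spin":0},
    {"linear":[-0.4,0,0],"spin":0},
    {"linear":[-0.3,0,0],"spin":0},
    {"linear":[0,0,0],"spin":0}
  ]
}}

```text
t: 7.05
eef_pos: [0.4131, 0.3038, 0.1437]
tcp_rot: [-0.002, 1.0, 0.021, -0.0]
ft_force: [-1.8, 13.9, -4.0]
width: 0.112
```

Request:
{"op": "arm_command", "data": {
  "series": [
    {"linear":[-0.16,-0.04,0],"spin":0},
    {"linear":[-0.16,0,0],"spin":0},
    {"linear":[-0.16,0,0],"spin":0},
    {"linear":[0,0,0],"spin":0}
  ]
}}

```text
t: 7.45
eef_pos: [0.3915, 0.3033, 0.1437]
tcp_rot: [-0.001, 1.0, 0.02, 0.001]
ft_force: [0.6, 9.0, -2.4]
width: 0.11
```

```bash
cat > b.py <<'E'
from h import *
st(); print(np.round(status.state()['moment'],2))
E
python3 b.py
```

```text
t 7.45 p [0.3915 0.3033 0.1437] F [ 0.6  9.  -2.4] w 0.11
[[0.999, 0.039, 0.002], [0.039, -0.999, 0.003], [0.002, -0.003, -1.0]]
[ 1.89 -0.29 -0.17]
```

Request:
{"op": "arm_command", "data": {
  "series": [
    {"linear":[-0.1,0,0],"spin":0},
    {"linear":[0,0,0],"spin":0}
  ]
}}

```text
t: 7.65
eef_pos: [0.3914, 0.3033, 0.1439]
tcp_rot: [-0.003, 1.0, 0.019, 0.005]
ft_force: [24.8, 16.0, -20.8]
width: 0.108
```

Request:
{"op": "arm_command", "data": {
  "series": [
    {"linear":[-0.1,0,0],"spin":0},
    {"linear":[0,0,0],"spin":0}
  ]
}}

```text
t: 7.85
eef_pos: [0.3912, 0.3033, 0.1441]
tcp_rot: [-0.004, 1.0, 0.017, 0.01]
ft_force: [49.0, 20.7, -38.4]
width: 0.112
```

Request:
{"op": "arm_command", "data": {
  "series": [
    {"linear":[0.22,0,0],"spin":0},
    {"linear":[0,0,0],"spin":0},
    {"linear":[0,0,0],"spin":0}
  ],
  "hand": 0.4
}}

```text
t: 8.15
eef_pos: [0.3921, 0.3009, 0.1429]
tcp_rot: [0.001, 1.0, 0.019, -0.0]
ft_force: [1.5, -0.3, -0.3]
width: 0.3
```

Request:
{"op": "arm_command", "data": {
  "series": [
    {"linear":[0,0,-0.5],"spin":0},
    {"linear":[0,0,-1],"spin":0},
    {"linear":[0,0,-1],"spin":-1},
    {"linear":[0,0,-0.7],"spin":-1},
    {"linear":[0,0,0],"spin":-1},
    {"linear":[0,0,0],"spin":-1},
    {"linear":[0,0,0],"spin":-1},
    {"linear":[0,0,0],"spin":-1}
  ]
}}

```text
t: 8.95
eef_pos: [0.3914, 0.3013, 0.3029]
tcp_rot: [0.0, 0.974, 0.228, -0.001]
ft_force: [-0.9, -0.1, 0.9]
width: 0.301
```

Request:
{"op": "arm_command", "data": {
  "series": [
    {"linear":[0,0,0],"spin":-1},
    {"linear":[0,0,0],"spin":-1},
    {"linear":[0,0,0],"spin":-1},
    {"linear":[0,0,0],"spin":-1},
    {"linear":[0,0,0],"spin":-1},
    {"linear":[0,0,0],"spin":-1},
    {"linear":[0,0,0],"spin":-1},
    {"linear":[0,0,0],"spin":-1}
  ]
}}

```text
t: 9.75
eef_pos: [0.3914, 0.3012, 0.3028]
tcp_rot: [0.0, 0.873, 0.488, -0.001]
ft_force: [-0.5, -0.4, 0.4]
width: 0.301
```

Request:
{"op": "arm_command", "data": {
  "series": [
    {"linear":[0,0,0],"spin":-1},
    {"linear":[0,0,0],"spin":-1},
    {"linear":[0,0,0],"spin":-1},
    {"linear":[0,0,0],"spin":-1},
    {"linear":[0,0,0],"spin":-1},
    {"linear":[0,0,0],"spin":-1},
    {"linear":[0,0,0],"spin":-1},
    {"linear":[0,0,0],"spin":-1}
  ],
  "hand": -0.3
}}

```text
t: 10.55
eef_pos: [0.3914, 0.3013, 0.3028]
tcp_rot: [-0.0, 0.705, 0.709, -0.001]
ft_force: [0.1, 0.1, 0.2]
width: 0.65
```

```bash
cat > a.py <<'E'
from h import *
st(); w=cam('wrist'); cv2.imwrite('pics/w3.png',w['img'])
for th,z in (('chest_drawer0_handle',.162),('wedge1',.139)):
  for r in spot_point(w,th)[:4]: print(th,r['confidence'],np.round(r['position']),atz(w,r['position'],z).round(4))
for r in silhouettes(w,'wedge1')[:4]:
    c,_=cv2.findContours(r['region'].astype('uint8'),0,2); c=max(c,key=cv2.contourArea); b=cv2.minAreaRect(c)
    print(r['confidence'],r['rect'],[atz(w,q,.169).round(4)[:2].tolist() for q in cv2.approxPolyDP(c,4,True)[:,0]])
e=cam('side'); print([ (r['confidence'],atz(e,r['position'],.139).round(3)) for r in spot_point(e,'wedge1')[:4]])
E
python3 a.py
```

```text
t 10.55 p [0.3914 0.3013 0.3028] F [0.1 0.1 0.2] w 0.65
[[-0.007, 1.0, -0.001], [1.0, 0.007, -0.001], [-0.001, -0.001, -1.0]]
chest_drawer0_handle 0.74 [317. 189.] [0.3944 0.3016 0.162 ]
chest_drawer0_handle 0.17 [148. 293.] [0.5002 0.1385 0.162 ]
wedge1 0.78 [384. 313.] [0.5377 0.375  0.139 ]
wedge1 0.6 [255. 319.] [0.5459 0.2362 0.139 ]
wedge1 0.56 [318. 325.] [0.5529 0.3046 0.139 ]
0.81 [368.7, 260.9, 391.2, 370.8] [[0.4561, 0.3543], [0.4969, 0.3528], [0.5811, 0.3696], [0.5408, 0.3759], [0.4904, 0.3581]]
0.69 [244.2, 261.9, 273.3, 368.6] [[0.4609, 0.2519], [0.463, 0.2473], [0.4945, 0.2459], [0.5467, 0.2287], [0.5821, 0.2368], [0.5708, 0.2425], [0.5707, 0.2596]]
0.57 [296.9, 266.4, 333.3, 369.3] [[0.4658, 0.2858], [0.5242, 0.2853], [0.5717, 0.293], [0.5779, 0.2991], [0.5752, 0.3143], [0.4655, 0.3143]]
0.4 [0.0, 227.5, 77.7, 396.4] [[0.4311, 0.0203], [0.5128, -0.0016], [0.5038, 0.0198], [0.507, 0.0333], [0.5239, 0.0216], [0.58, 0.0191], [0.585, 0.0302], [0.5563, 0.0635], [0.4356, 0.0699]]
[(0.88, array([0.541, 0.367, 0.139])), (0.88, array([0.535, 0.218, 0.139]))]
```

View pics/w3.png

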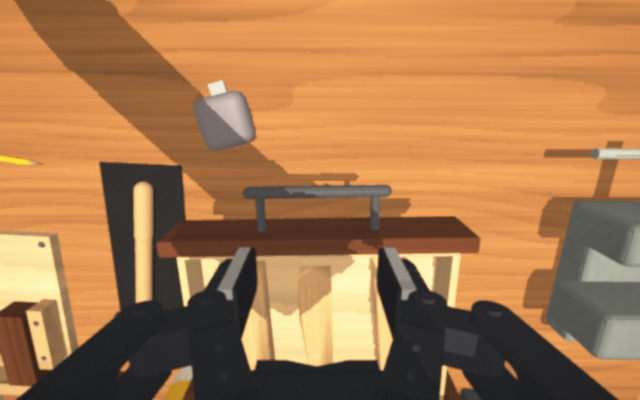

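Request:
{"op": "arm_command", "data": {
  "series": [
    {"linear":[0,0.7,0],"spin":0},
    {"linear":[0,0.7,0],"spin":0},
    {"linear":[0,0.6,0],"spin":0},
    {"linear":[0,0,0],"spin":0},
    {"linear":[0,0,0],"spin":0}
  ]
}}

```text
t: 11.35
eef_pos: [0.4925, 0.3018, 0.3028]
tcp_rot: [0.0, 0.707, 0.708, -0.001]
ft_force: [0.3, 0.7, 0.2]
width: 0.656
```

```bash
sed -i 's/w3.png/w4.png/' a.py; python3 a.py
```

```text
t 11.35 p [0.4925 0.3018 0.3028] F [0.3 0.7 0.2] w 0.656
[[-0.001, 1.0, -0.001], [1.0, 0.001, -0.001], [-0.001, -0.001, -1.0]]
chest_drawer0_handle 0.89 [318.  68.] [0.3962 0.3028 0.162 ]
wedge1 0.75 [391. 220.] [0.5324 0.3747 0.139 ]
wedge1 0.71 [253. 229.] [0.5425 0.2391 0.139 ]
wedge1 0.65 [313. 235.] [0.5486 0.2987 0.139 ]
0.93 [297.1, 167.9, 335.6, 309.2] [[0.476, 0.2879], [0.5264, 0.2864], [0.6105, 0.3006], [0.6105, 0.3179], [0.4785, 0.3149]]
0.72 [376.4, 155.4, 420.7, 262.3] [[0.4615, 0.3552], [0.4845, 0.3515], [0.5465, 0.3584], [0.5475, 0.3711], [0.5585, 0.3791], [0.5615, 0.3894], [0.4673, 0.3881], [0.4623, 0.3802]]
0.59 [216.3, 160.5, 271.6, 301.3] [[0.4718, 0.226], [0.4761, 0.219], [0.5323, 0.2223], [0.5528, 0.2271], [0.5478, 0.2319], [0.5498, 0.2472], [0.5836, 0.2483], [0.6041, 0.2425], [0.6051, 0.253], [0.5783, 0.2597], [0.4743, 0.2544]]
0.16 [0.0, 166.2, 72.5, 343.0] [[0.4714, 0.0369], [0.5405, 0.018], [0.5414, 0.033], [0.5513, 0.0223], [0.6157, 0.0195], [0.6168, 0.0376], [0.6374, 0.0111], [0.6375, -0.0086], [0.6493, -0.0118], [0.6504, 0.0336], [0.6235, 0.0631], [0.4756, 0.0702]]
[(0.81, array([0.537, 0.228, 0.139])), (0.79, array([0.543, 0.319, 0.139])), (0.76, array([0.542, 0.367, 0.139]))]
```

View pics/w4.png

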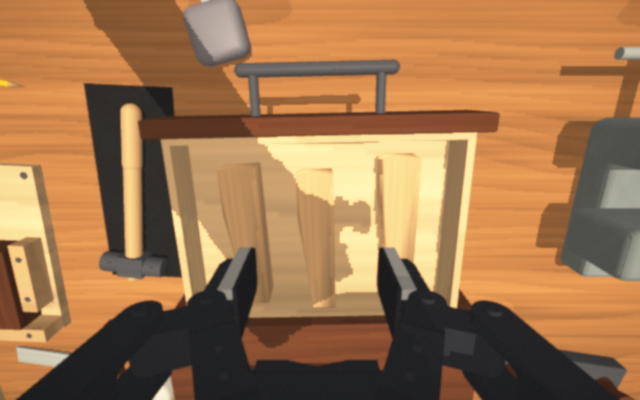

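Request:
{"op": "arm_command", "data": {
  "series": [
    {"linear":[-0.63,0.05,0],"spin":-0.5},
    {"linear":[-0.63,0.02,0.5],"spin":0},
    {"linear":[0,0,0.8],"spin":0},
    {"linear":[0,0,0.8],"spin":0},
    {"linear":[0,0,0.6],"spin":0},
    {"linear":[0,0,0.4],"spin":0},
    {"linear":[0,0,0.08],"spin":0},
    {"linear":[0,0,0],"spin":0}
  ],
  "hand": -0.1
}}

```text
t: 12.45
eef_pos: [0.4969, 0.2392, 0.1445]
tcp_rot: [-0.0, 0.693, 0.721, -0.0]
ft_force: [0.1, 0.4, -0.1]
width: 0.553
```

Request:
{"op": "arm_command", "data": {
  "series": [
    {"linear":[0,0,0],"spin":0},
    {"linear":[0,0,0],"spin":0},
    {"linear":[0,0,0],"spin":0},
    {"linear":[0,0,0],"spin":0},
    {"linear":[0,0,0],"spin":0}
  ],
  "hand": 1,
  "force": 40
}}

```text
t: 12.95
eef_pos: [0.4981, 0.2395, 0.1459]
tcp_rot: [0.0, 0.694, 0.72, 0.001]
ft_force: [-1.4, -0.5, 6.9]
width: 0.368
```

```bash
python3 b.py
```

```text
t 12.95 p [0.4981 0.2395 0.1459] F [-1.4 -0.5  6.9] w 0.368
[[-0.038, 0.999, 0.002], [0.999, 0.038, 0.002], [0.002, 0.002, -1.0]]
[-0.24  0.21 -0.  ]
```

Request:
{"op": "arm_command", "data": {
  "series": [
    {"linear":[0,0,-0.3],"spin":0},
    {"linear":[0,0,-0.7],"spin":0},
    {"linear":[0,0,-1],"spin":0},
    {"linear":[0,0,-1],"spin":0},
    {"linear":[-0.5,0.2,0],"spin":0},
    {"linear":[-0.85,0.4,0],"spin":0},
    {"linear":[-0.85,0.4,0],"spin":0},
    {"linear":[-0.85,0.4,0],"spin":0}
  ]
}}

```text
t: 13.75
eef_pos: [0.5734, 0.0879, 0.296]
tcp_rot: [0.0, 0.693, 0.721, 0.001]
ft_force: [0.0, 0.7, -1.3]
width: 0.367
```

Request:
{"op": "arm_command", "data": {
  "series": [
    {"linear":[-0.85,0.4,0],"spin":0},
    {"linear":[-0.85,0.4,0],"spin":0},
    {"linear":[-0.85,0.4,0],"spin":0},
    {"linear":[-0.85,0.4,0],"spin":0},
    {"linear":[-0.85,0.4,0],"spin":0},
    {"linear":[-0.85,0.4,0],"spin":0},
    {"linear":[-0.85,0.4,0],"spin":1},
    {"linear":[-0.5,0,0],"spin":0}
  ]
}}

```text
t: 14.55
eef_pos: [0.7241, -0.2306, 0.2934]
tcp_rot: [-0.0, 0.72, 0.694, -0.001]
ft_force: [-0.9, -0.3, -1.3]
width: 0.363
```

Request:
{"op": "arm_command", "data": {
  "series": [
    {"linear":[-0.2,0,0],"spin":0},
    {"linear":[0,0,0],"spin":0},
    {"linear":[0,0,0],"spin":0}
  ]
}}

```text
t: 14.85
eef_pos: [0.7234, -0.2356, 0.2952]
tcp_rot: [-0.0, 0.718, 0.696, 0.001]
ft_force: [1.3, 0.2, -0.5]
width: 0.366
```

```bash
cat > a.py <<'E'
from h import *
st(); w=cam('wrist'); cv2.imwrite('pics/w5.png',w['img'])
for th in ('bay1','blank1','board'):
  for r in spot_point(w,th)[:4]: print(th,round(r['confidence'],2),np.round(r['position']),atz(w,r['position'],0.016 if th!='board' else 0).round(4))
for r in silhouettes(w,'blank1')[:4]:
    c,_=cv2.findContours(r['region'].astype('uint8'),0,2); c=max(c,key=cv2.contourArea)
    print(r['confidence'],r['rect'],[atz(w,q,.054).round(4)[:2].tolist() for q in cv2.approxPolyDP(c,4,True)[:,0]])
E
python3 a.py
```

```text
t 14.85 p [ 0.7234 -0.2356  0.2952] F [ 1.3  0.2 -0.5] w 0.366
[[0.03, 1.0, 0.001], [1.0, -0.03, 0.001], [0.001, 0.001, -1.0]]
bay1 0.94 [299.  48.] [ 0.595  -0.2517  0.016 ]
bay1 0.8 [376.  55.] [ 0.6048 -0.1617  0.016 ]
bay1 0.62 [222.  49.] [ 0.5936 -0.3413  0.016 ]
blank1 0.91 [326. 109.] [ 0.6642 -0.2213  0.016 ]
blank1 0.67 [251. 108.] [ 0.6595 -0.313   0.016 ]
blank1 0.66 [404. 110.] [ 0.6673 -0.1265  0.016 ]
board 0.56 [322.  77.] [ 0.6263 -0.2252  0.    ]
0.95 [220.5, 47.9, 273.3, 162.7] [[0.5993, -0.326], [0.7176, -0.3341], [0.72, -0.2925], [0.6043, -0.2862]]
0.63 [384.6, 53.0, 437.4, 165.2] [[0.6084, -0.1463], [0.623, -0.1554], [0.7204, -0.1579], [0.7265, -0.1508], [0.7288, -0.1123], [0.6105, -0.106]]
0.56 [308.8, 50.1, 352.2, 165.4] [[0.6048, -0.2353], [0.7191, -0.2425], [0.725, -0.2031], [0.6089, -0.1951]]
```

View pics/w5.png

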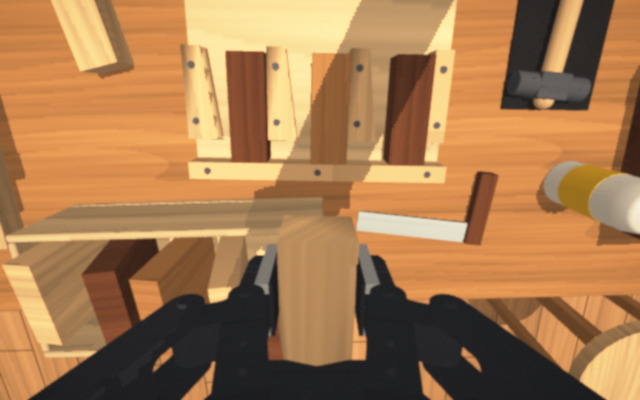

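```bash
cat >> h.py <<'E'
yb=np.radians(-3.4); BX=np.array([np.cos(yb),np.sin(yb),0]); BY=np.array([-np.sin(yb),np.cos(yb),0])
BAY={2:np.array([.597,-.252,.016])}; BAY[1]=BAY[2]-.092*BY; BAY[3]=BAY[2]+.092*BY
def bayp(i,x,y,z): return BAY[i]+x*BX+y*BY+np.array([0,0,z])
E
cat > a.py <<'E'
from h import *
w=cam('wrist'); Rt,p=tool()
for q in [(283,217),(318,217),(353,219)]: print('butt in tool', (Rt.T@(atz(w,q,p[2]+.0235)-p)).round(4))
for i in (3,2,1): print(i,'hover/low tcp',bayp(i,-.072-.042,-.0032,.008).round(4))
goto(bayp(3,-.114,-.0032,.134),86.6)
E
python3 a.py
```

```text
butt in tool [-0.0121 -0.0311 -0.0235]
butt in tool [ 0.0011 -0.0311 -0.0235]
butt in tool [ 0.0144 -0.0303 -0.0235]
3 hover/low tcp [ 0.4885 -0.1566  0.024 ]
2 hover/low tcp [ 0.483  -0.2484  0.024 ]
1 hover/low tcp [ 0.4776 -0.3403  0.024 ]
p [ 0.7233 -0.2362  0.2947] yaw 88.27 total units [ 1.45 -4.74  2.89] spin units 0.42
```

```bash
cat > a.py <<'E'
from h import *
w=cam('wrist'); Rt,p=tool()
for q in [(283,217),(353,219)]: print('butt bottom in tool', (Rt.T@(atz(w,q,p[2]-.0065)-p)).round(4))
for q in [(278,233),(357,235)]: print('butt top in tool', (Rt.T@(atz(w,q,p[2]+.0235)-p)).round(4))
im=w['img'][190:390,200:440]; cv2.imwrite('pics/w6.png',cv2.resize(im,(720,600),interpolation=2))
E
python3 a.py
```

```text
butt bottom in tool [-0.0153 -0.02    0.0065]
butt bottom in tool [ 0.0179 -0.0191  0.0065]
butt top in tool [-0.0142 -0.0245 -0.0235]
butt top in tool [ 0.0161 -0.0237 -0.0235]
```

View pics/w6.png

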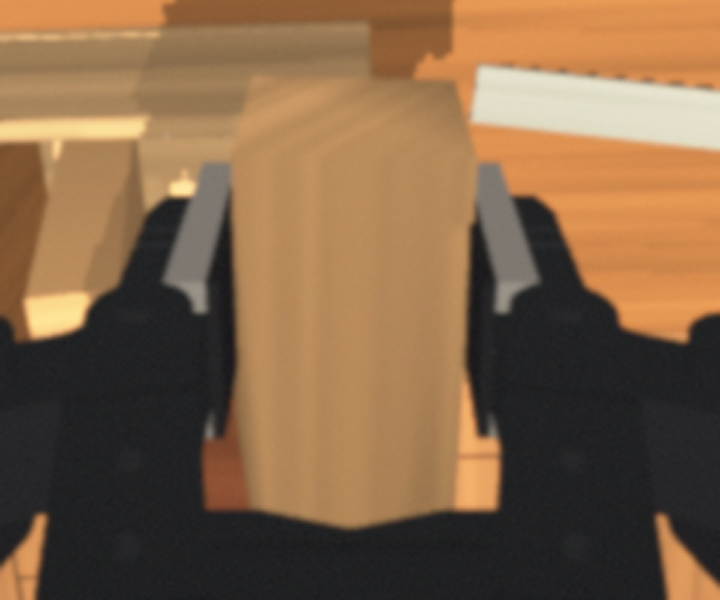

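Request:
{"op": "arm_command", "data": {
  "series": [
    {"linear":[0.25,-0.8,0],"spin":0.42},
    {"linear":[0.25,-0.8,0],"spin":0},
    {"linear":[0.25,-0.8,0],"spin":0},
    {"linear":[0.25,-0.8,0.4],"spin":0},
    {"linear":[0.25,-0.8,0.8],"spin":0},
    {"linear":[0.2,-0.74,0.8],"spin":0},
    {"linear":[0,0,0.8],"spin":0},
    {"linear":[0,0,0],"spin":0}
  ]
}}

```text
t: 16.0
eef_pos: [0.4962, -0.1535, 0.1603]
tcp_rot: [-0.003, 0.728, 0.686, -0.001]
ft_force: [-0.3, -0.4, 0.3]
width: 0.366
```

Request:
{"op": "arm_command", "data": {
  "series": [
    {"linear":[0,0,0],"spin":0},
    {"linear":[0,0,0],"spin":0}
  ]
}}

```text
t: 16.2
eef_pos: [0.5011, -0.1559, 0.1658]
tcp_rot: [0.001, 0.729, 0.685, 0.0]
ft_force: [1.1, -0.5, -0.1]
width: 0.366
```

```bash
python3 -c "
from h import *
goto(bayp(3,-.116,-.0032,.008),86.6)"
```

```text
p [ 0.5011 -0.1559  0.1658] yaw 86.47 total units [-0.03 -0.3   2.83] spin units -0.03
```

Request:
{"op": "arm_command", "data": {
  "series": [
    {"linear":[-0.03,-0.3,0.4],"spin":0},
    {"linear":[0,0,0.6],"spin":0},
    {"linear":[0,0,0.6],"spin":0},
    {"linear":[0,0,0.5],"spin":0},
    {"linear":[0,0,0.4],"spin":0},
    {"linear":[0,0,0.2],"spin":0},
    {"linear":[0,0,0.1],"spin":0},
    {"linear":[0,0,0],"spin":0}
  ]
}}

```text
t: 17.0
eef_pos: [0.485, -0.1561, 0.0242]
tcp_rot: [0.0, 0.728, 0.685, 0.0]
ft_force: [-0.0, 0.2, 0.4]
width: 0.365
```

```bash
cat > a.py <<'E'
from h import *
st(); goto(bayp(3,-.116,-.0032,.008)); w=cam('wrist'); cv2.imwrite('pics/w7.png',w['img'][:260])
E
python3 a.py
```

```text
t 17.00 p [ 0.485  -0.1561  0.0242] F [-0.   0.2  0.4] w 0.365
[[0.061, 0.998, 0.001], [0.998, -0.061, -0.0], [-0.0, 0.001, -1.0]]
p [ 0.485  -0.1561  0.0242] yaw 86.50 total units [-0.01  0.03  0.  ]
```

View pics/w7.png

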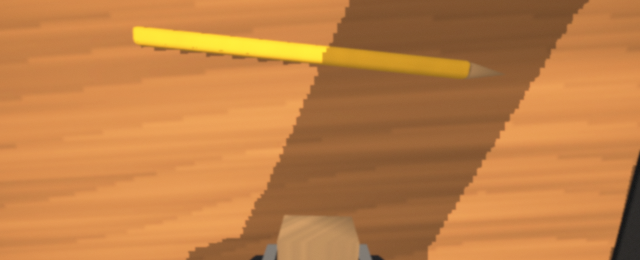

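The wrist camera sees only the pencil (135–490, 35–75) and the wedge butt here; I'll slide in by force feedback.

Request:
{"op": "arm_command", "data": {
  "series": [
    {"linear":[0,0.12,0],"spin":0},
    {"linear":[0,0.12,0],"spin":0},
    {"linear":[0,0.12,0],"spin":0},
    {"linear":[0,0.12,0],"spin":0},
    {"linear":[0,0,0],"spin":0}
  ]
}}

```text
t: 17.55
eef_pos: [0.5094, -0.1572, 0.0238]
tcp_rot: [0.0, 0.728, 0.685, 0.0]
ft_force: [0.1, -0.4, -2.3]
width: 0.368
```

Request:
{"op": "arm_command", "data": {
  "series": [
    {"linear":[0,0.12,0],"spin":0},
    {"linear":[0,0.12,0],"spin":0},
    {"linear":[0,0.1,0],"spin":0},
    {"linear":[0,0.1,0],"spin":0},
    {"linear":[0,0,0],"spin":0}
  ]
}}

```text
t: 18.05
eef_pos: [0.5309, -0.1583, 0.0236]
tcp_rot: [0.0, 0.728, 0.685, 0.0]
ft_force: [0.4, 1.0, -1.0]
width: 0.369
```

```bash
cat > a.py <<'E'
from h import *
st(); goto(bayp(3,-.07,-.0032,.008)); w=cam('side'); cv2.imwrite('pics/s8.png',w['img'])
for r in spot_point(w,'wedge1')[:3]+spot_point(w,'blank1')[:3]:
    q=atz(w,r['position'],.018)-BAY[3]; print(round(r['confidence'],2),q@BX,q@BY)
cv2.imwrite('pics/s8c.png',cv2.resize(w['img'][200:320,310:460],(750,600),interpolation=2))
E
python3 a.py
```

```text
t 18.05 p [ 0.5309 -0.1583  0.0236] F [ 0.4  1.  -1. ] w 0.369
[[0.06, 0.998, 0.0], [0.998, -0.06, -0.0], [-0.0, 0.0, -1.0]]
p [ 0.5309 -0.1583  0.0236] yaw 86.54 total units [-0.02  0.03 -0.01] 
0.92 0.0022022072517195405 0.7029439743276396
0.84 -0.028362660977284807 -0.0012670391901447935
0.69 0.017707354394117834 0.6588099899801949
0.83 0.06933388803474 0.03916687182750151
0.77 0.06078807921913438 -0.05945586915479439
0.57 0.06423284438697807 -0.1526169289183227
```

View pics/s8c.png

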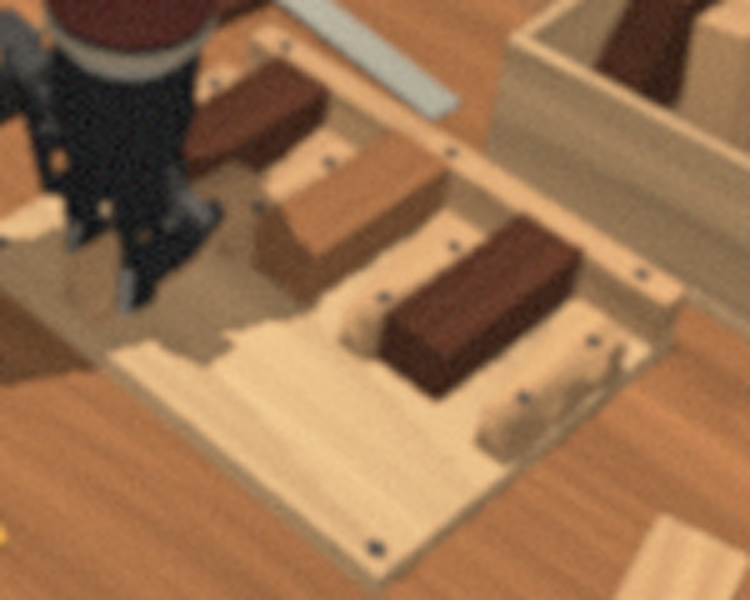

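Request:
{"op": "arm_command", "data": {
  "series": [
    {"linear":[0,0,0],"spin":0},
    {"linear":[0,0,0],"spin":0},
    {"linear":[0,0,0],"spin":0},
    {"linear":[0,0,-0.4],"spin":0},
    {"linear":[0,0,-0.8],"spin":0},
    {"linear":[0,0,-0.9],"spin":0},
    {"linear":[0,0,-0.9],"spin":0},
    {"linear":[0,0,-0.9],"spin":0}
  ],
  "hand": -0.1
}}

```text
t: 19.0
eef_pos: [0.5297, -0.1589, 0.2206]
tcp_rot: [0.0, 0.729, 0.685, 0.0]
ft_force: [1.2, -0.0, -0.3]
width: 0.55
```

Request:
{"op": "arm_command", "data": {
  "series": [
    {"linear":[0.5,0,-0.8],"spin":-1},
    {"linear":[0.9,0,0],"spin":-0.3},
    {"linear":[0.9,0,0],"spin":0},
    {"linear":[0.9,0,0],"spin":0},
    {"linear":[0.9,0,0],"spin":0},
    {"linear":[0.9,0,0],"spin":0},
    {"linear":[0.9,0,0],"spin":0},
    {"linear":[0.9,0,0],"spin":0}
  ]
}}

```text
t: 19.8
eef_pos: [0.523, 0.1828, 0.2589]
tcp_rot: [-0.0, 0.697, 0.717, 0.0]
ft_force: [0.3, -0.2, 0.1]
width: 0.549
```

Request:
{"op": "arm_command", "data": {
  "series": [
    {"linear":[0.9,0,0],"spin":0},
    {"linear":[0.5,0,0],"spin":0},
    {"linear":[0,0,0],"spin":0},
    {"linear":[0,0,0],"spin":0}
  ]
}}

```text
t: 20.2
eef_pos: [0.5213, 0.2509, 0.2585]
tcp_rot: [0.0, 0.696, 0.718, -0.0]
ft_force: [-0.1, -1.3, -0.3]
width: 0.55
```

```bash
cat > a.py <<'E'
from h import *
st(); goto((.499,.3022,.146),91.7)
w=cam('side')
for r in spot_point(w,'wedge1')[:4]:
    q=atz(w,r['position'],.016)-BAY[3]; print(round(r['confidence'],2),q@BX,q@BY,atz(w,r['position'],.139))
E
python3 a.py
```

```text
t 20.20 p [0.5213 0.2509 0.2585] F [-0.1 -1.3 -0.3] w 0.55
[[-0.03, 1.0, -0.0], [1.0, 0.03, -0.001], [-0.001, -0.0, -1.0]]
p [0.5213 0.2509 0.2585] yaw 91.72 total units [ 1.04 -0.42  2.25] spin units 0.00
0.87 0.01513717592067538 0.6593892419569118 [0.54545985 0.31532482 0.139     ]
0.74 -5.203348606660848e-05 0.7294575575295748 [0.53617306 0.37509877 0.139     ]
0.57 -0.017828301264521073 -0.010476652711423189 [ 0.48417651 -0.24720944  0.139     ]
```

Request:
{"op": "arm_command", "data": {
  "series": [
    {"linear":[0.5,-0.2,0],"spin":0},
    {"linear":[0.54,-0.22,0.2],"spin":0},
    {"linear":[0,0,0.5],"spin":0},
    {"linear":[0,0,0.6],"spin":0},
    {"linear":[0,0,0.5],"spin":0},
    {"linear":[0,0,0.3],"spin":0},
    {"linear":[0,0,0.15],"spin":0},
    {"linear":[0,0,0],"spin":0}
  ]
}}

```text
t: 21.1
eef_pos: [0.4989, 0.3019, 0.1459]
tcp_rot: [0.0, 0.697, 0.717, -0.0]
ft_force: [-0.5, 0.3, 0.1]
width: 0.55
```

Request:
{"op": "arm_command", "data": {
  "series": [
    {"linear":[0,0,0],"spin":0},
    {"linear":[0,0,0],"spin":0},
    {"linear":[0,0,0],"spin":0},
    {"linear":[0,0,0],"spin":0},
    {"linear":[0,0,0],"spin":0}
  ],
  "hand": 1
}}

```text
t: 21.6
eef_pos: [0.4996, 0.3029, 0.1476]
tcp_rot: [0.0, 0.697, 0.717, 0.001]
ft_force: [0.2, -0.6, 6.6]
width: 0.366
```

Request:
{"op": "arm_command", "data": {
  "series": [
    {"linear":[0,0,-0.3],"spin":0},
    {"linear":[0,0,-0.7],"spin":0},
    {"linear":[0,0,-0.9],"spin":0},
    {"linear":[0,0,-0.6],"spin":0},
    {"linear":[-0.4,0,0],"spin":0},
    {"linear":[-0.8,0,0],"spin":0},
    {"linear":[-0.8,0,0],"spin":0},
    {"linear":[-0.8,0,0],"spin":0}
  ]
}}

```text
t: 22.4
eef_pos: [0.5024, 0.1606, 0.2713]
tcp_rot: [-0.0, 0.697, 0.718, -0.0]
ft_force: [0.9, 0.3, -0.4]
width: 0.365
```

Request:
{"op": "arm_command", "data": {
  "series": [
    {"linear":[-0.8,0,0],"spin":0},
    {"linear":[-0.8,0,0],"spin":0},
    {"linear":[-0.8,0,0],"spin":0},
    {"linear":[-0.8,0,0],"spin":0},
    {"linear":[-0.8,0,0],"spin":0},
    {"linear":[-0.8,0,0],"spin":0},
    {"linear":[-0.8,0,0],"spin":1},
    {"linear":[-0.8,0,0],"spin":0.3}
  ]
}}

```text
t: 23.2
eef_pos: [0.5089, -0.1591, 0.2714]
tcp_rot: [-0.0, 0.729, 0.684, 0.0]
ft_force: [0.7, -0.1, -0.8]
width: 0.366
```

Request:
{"op": "arm_command", "data": {
  "series": [
    {"linear":[-0.5,0,0],"spin":0},
    {"linear":[0,0,0],"spin":0},
    {"linear":[0,0,0],"spin":0}
  ]
}}

```text
t: 23.5
eef_pos: [0.5075, -0.1825, 0.2712]
tcp_rot: [-0.0, 0.729, 0.685, 0.0]
ft_force: [0.1, 0.7, -0.3]
width: 0.363
```

```bash
cat > a.py <<'E'
from h import *
st(); goto(bayp(2,-.116,-.0032,.008),86.6)
w=cam('wrist'); Rt,p=tool()
for r in silhouettes(w,'wedge1')[:3]:
    m=r['region']; m=m[:, 270:370]; print(r['confidence'],r['rect'])
r=silhouettes(w,'wedge1')
E
python3 a.py
```

```text
t 23.50 p [ 0.5075 -0.1825  0.2712] F [ 0.1  0.7 -0.3] w 0.363
[[0.063, 0.998, -0.0], [0.998, -0.063, 0.001], [0.0, -0.0, -1.0]]
p [ 0.5075 -0.1825  0.2712] yaw 86.41 total units [-1.35 -0.44  4.94] spin units -0.05
0.84 [325.3, 161.1, 349.8, 214.1]
0.83 [272.4, 212.2, 359.2, 367.7]
0.33 [619.0, 0.0, 640.0, 28.2]
```

Request:
{"op": "arm_command", "data": {
  "series": [
    {"linear":[-0.7,-0.22,0],"spin":0},
    {"linear":[-0.65,-0.22,0.6],"spin":0},
    {"linear":[0,0,0.8],"spin":0},
    {"linear":[0,0,0.8],"spin":0},
    {"linear":[0,0,0.8],"spin":0},
    {"linear":[0,0,0.6],"spin":0},
    {"linear":[0,0,0],"spin":0},
    {"linear":[0,0,0],"spin":0}
  ]
}}

```text
t: 24.45
eef_pos: [0.4823, -0.2477, 0.0918]
tcp_rot: [-0.0, 0.728, 0.686, -0.0]
ft_force: [0.5, 0.7, 0.3]
width: 0.367
```

```bash
python3 -c "
from h import *
st(); goto(bayp(2,-.116,-.0032,.0095),86.6)"
```

```text
t 24.45 p [ 0.4823 -0.2477  0.0918] F [0.5 0.7 0.3] w 0.367
[[0.06, 0.998, -0.001], [0.998, -0.06, -0.0], [-0.0, -0.001, -1.0]]
p [ 0.4823 -0.2477  0.0918] yaw 86.55 total units [-0.01 -0.02  1.33] spin units -0.01
```

Positioned; lower, slide in, release, rise and go back for the last one.

Request:
{"op": "arm_command", "data": {
  "series": [
    {"linear":[0,0,0.5],"spin":0},
    {"linear":[0,0,0.5],"spin":0},
    {"linear":[0,0,0.33],"spin":0},
    {"linear":[0,0,0],"spin":0},
    {"linear":[0,0.12,0],"spin":0},
    {"linear":[0,0.12,0],"spin":0},
    {"linear":[0,0.12,0],"spin":0},
    {"linear":[0,0.12,0],"spin":0}
  ]
}}

```text
t: 25.25
eef_pos: [0.5071, -0.2496, 0.0252]
tcp_rot: [0.0, 0.728, 0.685, 0.0]
ft_force: [-0.2, -0.6, 0.2]
width: 0.364
```

Request:
{"op": "arm_command", "data": {
  "series": [
    {"linear":[0,0.12,0],"spin":0},
    {"linear":[0,0.12,0],"spin":0},
    {"linear":[0,0.12,0],"spin":0},
    {"linear":[0,0.1,0],"spin":0},
    {"linear":[0,0,0],"spin":0}
  ]
}}

```text
t: 25.75
eef_pos: [0.5296, -0.251, 0.0247]
tcp_rot: [0.0, 0.728, 0.685, -0.0]
ft_force: [0.6, 0.3, 0.1]
width: 0.364
```

```bash
python3 -c "
from h import *
st(); goto(bayp(2,-.07,-.0032,.0095),86.6)"
```

```text
t 25.75 p [ 0.5296 -0.251   0.0247] F [0.6 0.3 0.1] w 0.364
[[0.061, 0.998, 0.0], [0.998, -0.061, -0.0], [-0.0, 0.0, -1.0]]
p [ 0.5296 -0.251   0.0247] yaw 86.53 total units [-0.   -0.05 -0.02] spin units -0.02
```

Request:
{"op": "arm_command", "data": {
  "series": [
    {"linear":[0,0,0],"spin":0},
    {"linear":[0,0,0],"spin":0},
    {"linear":[0,0,0],"spin":0},
    {"linear":[0,0,-0.4],"spin":0},
    {"linear":[0,0,-0.8],"spin":0},
    {"linear":[0,0,-0.9],"spin":0},
    {"linear":[0,0,-0.9],"spin":0},
    {"linear":[0,0,-0.9],"spin":0}
  ],
  "hand": -0.1
}}

```text
t: 26.55
eef_pos: [0.5284, -0.2511, 0.2216]
tcp_rot: [-0.0, 0.729, 0.685, 0.0]
ft_force: [1.2, 0.2, -0.1]
width: 0.549
```

Request:
{"op": "arm_command", "data": {
  "series": [
    {"linear":[0.5,-0.1,-0.8],"spin":-1},
    {"linear":[0.9,-0.1,0],"spin":-0.3},
    {"linear":[0.9,-0.1,0],"spin":0},
    {"linear":[0.9,-0.1,0],"spin":0},
    {"linear":[0.9,-0.1,0],"spin":0},
    {"linear":[0.9,-0.1,0],"spin":0},
    {"linear":[0.9,-0.1,0],"spin":0},
    {"linear":[0.9,-0.1,0],"spin":0}
  ]
}}

```text
t: 27.35
eef_pos: [0.4813, 0.0897, 0.26]
tcp_rot: [-0.0, 0.697, 0.717, 0.001]
ft_force: [0.1, 0.3, 0.1]
width: 0.55
```

Request:
{"op": "arm_command", "data": {
  "series": [
    {"linear":[0.9,0,0],"spin":0},
    {"linear":[0.9,0,0],"spin":0},
    {"linear":[0.9,0,0],"spin":0},
    {"linear":[0.9,0,0],"spin":0},
    {"linear":[0.9,0,0],"spin":0},
    {"linear":[0.6,0,0],"spin":0},
    {"linear":[0,0,0],"spin":0},
    {"linear":[0,0,0],"spin":0}
  ]
}}

```text
t: 28.15
eef_pos: [0.4743, 0.3429, 0.2593]
tcp_rot: [0.0, 0.696, 0.718, -0.001]
ft_force: [0.1, -1.1, -1.4]
width: 0.552
```

```bash
cat > a.py <<'E'
from h import *
st(); goto((.488,.3715,.146),91.5)
w=cam('side')
for r in spot_point(w,'wedge1')[:4]:
    q=atz(w,r['position'],.016)-BAY[2]; print(round(r['confidence'],2),q@BX,q@BY,atz(w,r['position'],.139))
E
python3 a.py
```

```text
t 28.15 p [0.4743 0.3429 0.2593] F [ 0.1 -1.1 -1.4] w 0.552
[[-0.03, 1.0, -0.0], [1.0, 0.03, -0.001], [-0.001, -0.0, -1.0]]
p [0.4743 0.3429 0.2593] yaw 91.74 total units [0.57 0.29 2.26] spin units 0.06
0.62 0.00036672454888271626 0.819083471537091 [0.53640695 0.37307828 0.139     ]
0.58 -0.017575305753311756 -0.007671975250645272 [ 0.47992645 -0.32234543  0.139     ]
0.19 0.007652586523842401 0.017743058721995605 [ 0.50244595 -0.30220238  0.139     ]
```

Request:
{"op": "arm_command", "data": {
  "series": [
    {"linear":[0.3,0.15,0],"spin":0},
    {"linear":[0.27,0.14,0.2],"spin":0},
    {"linear":[0,0,0.5],"spin":0},
    {"linear":[0,0,0.6],"spin":0},
    {"linear":[0,0,0.5],"spin":0},
    {"linear":[0,0,0.3],"spin":0},
    {"linear":[0,0,0.16],"spin":0},
    {"linear":[0,0,0],"spin":0}
  ]
}}

```text
t: 29.05
eef_pos: [0.4882, 0.3713, 0.1464]
tcp_rot: [0.0, 0.697, 0.717, -0.0]
ft_force: [-0.3, -0.1, -0.0]
width: 0.55
```

Request:
{"op": "arm_command", "data": {
  "series": [
    {"linear":[0,0,0],"spin":0},
    {"linear":[0,0,0],"spin":0},
    {"linear":[0,0,0],"spin":0},
    {"linear":[0,0,0],"spin":0},
    {"linear":[0,0,0],"spin":0}
  ],
  "hand": 1
}}

```text
t: 29.55
eef_pos: [0.4889, 0.3724, 0.1481]
tcp_rot: [0.0, 0.697, 0.717, 0.001]
ft_force: [-0.2, -0.1, 6.5]
width: 0.368
```

Request:
{"op": "arm_command", "data": {
  "series": [
    {"linear":[0,0,-0.3],"spin":0},
    {"linear":[0,0,-0.7],"spin":0},
    {"linear":[0,0,-0.9],"spin":0},
    {"linear":[0,0,-0.6],"spin":0},
    {"linear":[-0.4,0,0],"spin":0},
    {"linear":[-0.8,0,0],"spin":0},
    {"linear":[-0.8,0,0],"spin":0},
    {"linear":[-0.8,0,0],"spin":0}
  ]
}}

```text
t: 30.35
eef_pos: [0.4919, 0.2298, 0.2717]
tcp_rot: [-0.0, 0.697, 0.717, -0.0]
ft_force: [1.0, -0.2, -0.0]
width: 0.363
```

Request:
{"op": "arm_command", "data": {
  "series": [
    {"linear":[-0.9,0,0],"spin":0},
    {"linear":[-0.9,0,0],"spin":0},
    {"linear":[-0.9,0,0],"spin":0},
    {"linear":[-0.9,0,0],"spin":0},
    {"linear":[-0.9,0,0],"spin":0},
    {"linear":[-0.9,0,0],"spin":0},
    {"linear":[-0.9,0,0],"spin":1},
    {"linear":[-0.9,0,0],"spin":0.3}
  ]
}}

```text
t: 31.15
eef_pos: [0.499, -0.13, 0.2719]
tcp_rot: [-0.0, 0.729, 0.684, 0.0]
ft_force: [0.7, -0.3, 0.1]
width: 0.366
```

Request:
{"op": "arm_command", "data": {
  "series": [
    {"linear":[-0.9,0,0],"spin":0},
    {"linear":[-0.9,0,0],"spin":0},
    {"linear":[-0.9,0,0],"spin":0},
    {"linear":[-0.6,0,0],"spin":0},
    {"linear":[0,0,0],"spin":0},
    {"linear":[0,0,0],"spin":0}
  ]
}}

```text
t: 31.75
eef_pos: [0.4888, -0.2933, 0.2715]
tcp_rot: [-0.0, 0.729, 0.684, -0.0]
ft_force: [-0.5, 0.9, -0.7]
width: 0.363
```

```bash
cat > a.py <<'E'
from h import *
st(); goto(bayp(1,-.116,-.0032,.0095),86.6)
w=cam('wrist'); Rt,p=tool()
for r in silhouettes(w,'wedge1')[:3]: print(r['confidence'],r['rect'])
E
python3 a.py
```

```text
t 31.75 p [ 0.4888 -0.2933  0.2715] F [-0.5  0.9 -0.7] w 0.363
[[0.063, 0.998, -0.001], [0.998, -0.063, 0.0], [0.0, -0.001, -1.0]]
p [ 0.4888 -0.2933  0.2715] yaw 86.36 total units [-0.95 -0.2   4.92] spin units -0.06
0.89 [340.3, 177.8, 372.6, 247.9]
0.72 [411.9, 170.2, 451.4, 278.5]
0.63 [275.8, 213.5, 359.5, 366.9]
```

Request:
{"op": "arm_command", "data": {
  "series": [
    {"linear":[-0.5,-0.1,0],"spin":0},
    {"linear":[-0.45,-0.1,0.6],"spin":0},
    {"linear":[0,0,0.7],"spin":0},
    {"linear":[0,0,0.7],"spin":0},
    {"linear":[0,0,0.7],"spin":0},
    {"linear":[0,0,0.6],"spin":0},
    {"linear":[0,0,0],"spin":0},
    {"linear":[0,0,0],"spin":0}
  ]
}}

```text
t: 32.65
eef_pos: [0.4773, -0.3385, 0.1074]
tcp_rot: [-0.0, 0.728, 0.686, 0.0]
ft_force: [-0.2, -0.5, 1.0]
width: 0.367
```

```bash
python3 -c "
from h import *
st(); goto(bayp(1,-.116,-.0032,.0095),86.6)"
```

```text
t 32.65 p [ 0.4773 -0.3385  0.1074] F [-0.2 -0.5  1. ] w 0.367
[[0.06, 0.998, -0.0], [0.998, -0.06, 0.0], [0.0, -0.0, -1.0]]
p [ 0.4773 -0.3385  0.1074] yaw 86.58 total units [-0.04 -0.03  1.64] spin units -0.01
```

Request:
{"op": "arm_command", "data": {
  "series": [
    {"linear":[-0.04,0,0.5],"spin":0},
    {"linear":[0,0,0.5],"spin":0},
    {"linear":[0,0,0.4],"spin":0},
    {"linear":[0,0,0.24],"spin":0},
    {"linear":[0,0,0],"spin":0},
    {"linear":[0,0.12,0],"spin":0},
    {"linear":[0,0.12,0],"spin":0},
    {"linear":[0,0.12,0],"spin":0}
  ]
}}

```text
t: 33.45
eef_pos: [0.4961, -0.3424, 0.0256]
tcp_rot: [0.001, 0.728, 0.685, 0.0]
ft_force: [-1.0, -0.1, 0.4]
width: 0.367
```

Request:
{"op": "arm_command", "data": {
  "series": [
    {"linear":[0,0.12,0],"spin":0},
    {"linear":[0,0.12,0],"spin":0},
    {"linear":[0,0.12,0],"spin":0},
    {"linear":[0,0.12,0],"spin":0},
    {"linear":[0,0.08,0],"spin":0},
    {"linear":[0,0,0],"spin":0}
  ]
}}

```text
t: 34.05
eef_pos: [0.5233, -0.344, 0.0247]
tcp_rot: [0.0, 0.728, 0.685, 0.0]
ft_force: [0.4, 0.5, 0.0]
width: 0.366
```

```bash
python3 -c "
from h import *
st(); goto(bayp(1,-.07,-.0032,.0095),86.6)"
```

```text
t 34.05 p [ 0.5233 -0.344   0.0247] F [0.4 0.5 0. ] w 0.366
[[0.061, 0.998, 0.0], [0.998, -0.061, -0.0], [-0.0, 0.0, -1.0]]
p [ 0.5233 -0.344   0.0247] yaw 86.53 total units [ 0.02 -0.04 -0.02] spin units -0.02
```

Request:
{"op": "arm_command", "data": {
  "series": [
    {"linear":[0,0,0],"spin":0},
    {"linear":[0,0,0],"spin":0},
    {"linear":[0,0,0],"spin":0},
    {"linear":[0,0,-0.4],"spin":0},
    {"linear":[0,0,-0.8],"spin":0},
    {"linear":[0,0,-0.9],"spin":0},
    {"linear":[0,0,-0.9],"spin":0},
    {"linear":[0,0,-0.9],"spin":0}
  ],
  "hand": -0.1
}}

```text
t: 34.85
eef_pos: [0.5221, -0.3441, 0.2216]
tcp_rot: [-0.0, 0.729, 0.685, 0.0]
ft_force: [0.9, 0.0, -0.6]
width: 0.552
```

Request:
{"op": "arm_command", "data": {
  "series": [
    {"linear":[0.4,0.4,-0.9],"spin":0},
    {"linear":[0.5,0.6,-0.6],"spin":0},
    {"linear":[0.5,0.7,0],"spin":0},
    {"linear":[0.5,0.7,0],"spin":0},
    {"linear":[0.3,0.3,0],"spin":0},
    {"linear":[0,0,0],"spin":0},
    {"linear":[0,0,0],"spin":0}
  ]
}}

```text
t: 35.55
eef_pos: [0.6626, -0.2438, 0.2917]
tcp_rot: [-0.0, 0.728, 0.685, -0.001]
ft_force: [-0.8, -0.2, -0.1]
width: 0.552
```

```bash
cat > c.py <<'E'
from h import *
import sys
st(); w=cam('wrist'); cv2.imwrite('pics/%s.png'%sys.argv[1],w['img'])
for th in ('wedge1','blank1','bay1'):
  for r in spot_point(w,th)[:4]:
    P=atz(w,r['position'],.016); i=min(BAY,key=lambda k:np.linalg.norm(BAY[k]-P)); q=P-BAY[i]
    print(th,round(r['confidence'],2),'bay',i,round(q@BX,4),round(q@BY,4))
for th,z in (('hammer',.004),('hammer_grip',.018)):
  for r in spot_point(w,th)[:1]: print(th,r['confidence'],r['position'],atz(w,r['position'],z).round(4))
E
python3 c.py w9
```

```text
t 35.55 p [ 0.6626 -0.2438  0.2917] F [-0.8 -0.2 -0.1] w 0.552
[[0.061, 0.998, -0.001], [0.998, -0.061, -0.001], [-0.001, -0.001, -1.0]]
wedge1 0.83 bay 1 -0.0241 -0.0003
wedge1 0.58 bay 3 -0.0243 -0.0
blank1 0.84 bay 3 0.0619 0.0348
blank1 0.69 bay 1 0.0638 0.0358
blank1 0.57 bay 2 0.0612 0.0375
bay1 0.95 bay 1 -0.0 0.0038
bay1 0.9 bay 3 0.0029 -0.0011
bay1 0.79 bay 2 -0.0011 0.0054
hammer 0.73 [558.2, 57.7] [0.561 0.051 0.004]
hammer_grip 0.63 [562.8, 88.6] [0.5964 0.0521 0.018 ]
```

View pics/w9.png

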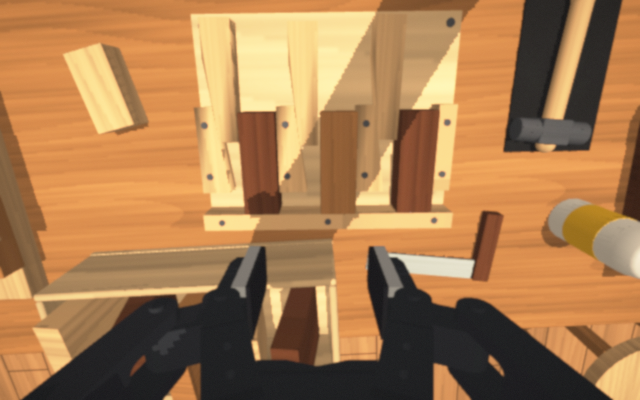

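All three wedges lie in their gaps (butts near row 20, columns 218/300/388), estimated at x −24 mm. Hammer head at (551,131), handle up to (583,5).

```bash
cat > a.py <<'E'
from h import *
w=cam('wrist')
a=atz(w,(551,131),.018);b=atz(w,(583,5),.018);print(a.round(4),b.round(4),'heading',np.degrees(np.arctan2(*(a-b)[1::-1])))
print(np.round(status.state()['joints'],2))
g=a+(b-a)/np.linalg.norm(b-a)*.055; print('grip',g); goto((g[0]-.02,g[1],.25),90)
E
python3 a.py
```

```text
[0.6461 0.0455 0.018 ] [0.5092 0.0612 0.018 ] heading -6.572956092636138
[-0.26  0.55  0.89  1.24 -0.42  1.54  2.08]
grip [0.59141346 0.05176087 0.018     ]
p [ 0.6624 -0.2443  0.2924] yaw 86.44 total units [ 5.8  -2.18  0.85] spin units -0.89
```

Request:
{"op": "arm_command", "data": {
  "series": [
    {"linear":[0.8,-0.25,0],"spin":0.75},
    {"linear":[0.9,-0.25,0],"spin":0},
    {"linear":[0.9,-0.25,0],"spin":0},
    {"linear":[0.9,-0.25,0],"spin":0},
    {"linear":[0.9,-0.25,0.2],"spin":0},
    {"linear":[0.9,-0.2,0.3],"spin":0},
    {"linear":[0.6,0,0.3],"spin":0},
    {"linear":[0,0,0],"spin":0}
  ]
}}

```text
t: 36.7
eef_pos: [0.621, 0.064, 0.2496]
tcp_rot: [-0.002, 0.743, 0.669, -0.001]
ft_force: [-0.7, 0.6, -0.5]
width: 0.547
```

Request:
{"op": "arm_command", "data": {
  "series": [
    {"linear":[0,0,0],"spin":0},
    {"linear":[0,0,0],"spin":0}
  ]
}}

```text
t: 36.9
eef_pos: [0.6223, 0.0554, 0.2527]
tcp_rot: [0.0, 0.747, 0.665, 0.0]
ft_force: [-0.6, -1.0, -0.6]
width: 0.55
```

```bash
cat > a.py <<'E'
from h import *
st(); goto((.5914,.0518,.012),83.4); print(np.round(status.state()['joints'],2))
w=cam('wrist'); cv2.imwrite('pics/w10.png',w['img'])
for r in silhouettes(w,'hammer')[:1]:
    m=r['region']; print(r['rect'])
    for row in range(20,240,30):
        c=np.where(m[row])[0]
        if len(c): print(row,c.min(),c.max(),atz(w,((c.min()+c.max())/2,row),.018).round(4))
E
python3 a.py
```

```text
t 36.90 p [0.6223 0.0554 0.2527] F [-0.6 -1.  -0.6] w 0.55
[[0.115, 0.993, 0.001], [0.993, -0.115, -0.0], [-0.0, 0.001, -1.0]]
p [0.6223 0.0554 0.2527] yaw 83.37 total units [-0.14 -0.61  4.81] spin units -0.01
[-0.85  0.36  0.91  1.53 -0.29  1.38  1.53]
[474.8, 0.0, 637.9, 174.0]
20 473 639 [0.5024 0.3138 0.018 ]
50 473 639 [0.5309 0.3164 0.018 ]
80 473 639 [0.5608 0.3192 0.018 ]
110 473 639 [0.5922 0.3221 0.018 ]
140 474 639 [0.6253 0.3256 0.018 ]
170 495 547 [0.6555 0.2883 0.018 ]
```

View pics/w10.png

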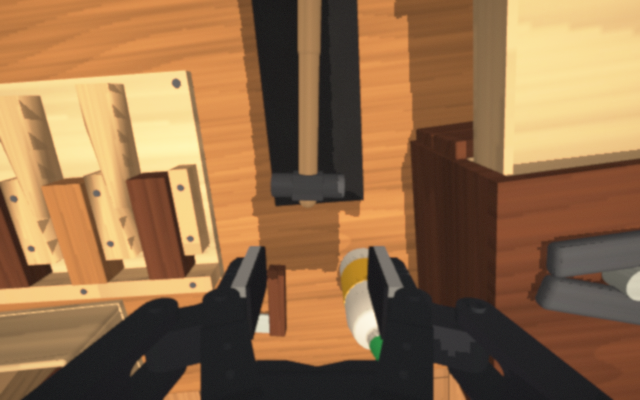

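```bash
cat > a.py <<'E'
from h import *
w=cam('wrist')
a=atz(w,(308,186),.018);b=atz(w,(309.5,30),.018);u=(a-b)/np.linalg.norm(a-b);print(a.round(4),b.round(4),'heading',np.degrees(np.arctan2(u[1],u[0])))
g=a-u*.055; print('grip',g); goto((g[0],g[1],.005),83.4)
E
python3 a.py
```

```text
[0.6464 0.0427 0.018 ] [0.483  0.0645 0.018 ] heading -7.583808196071156
grip [0.59186438 0.04996183 0.018     ]
p [0.6223 0.0555 0.2526] yaw 83.35 total units [-0.18 -0.6   4.95] spin units -0.01
```

Request:
{"op": "arm_command", "data": {
  "series": [
    {"linear":[-0.18,-0.6,0.3],"spin":0.25},
    {"linear":[0,0,0.7],"spin":0},
    {"linear":[0,0,0.8],"spin":0},
    {"linear":[0,0,0.8],"spin":0},
    {"linear":[0,0,0.8],"spin":0},
    {"linear":[0,0,0.7],"spin":0},
    {"linear":[0,0,0.3],"spin":0},
    {"linear":[0,0,0],"spin":0}
  ],
  "hand": -0.1
}}

```text
t: 37.85
eef_pos: [0.5903, 0.0508, 0.0307]
tcp_rot: [-0.0, 0.752, 0.659, -0.001]
ft_force: [0.6, -0.3, 0.3]
width: 0.551
```

```bash
python3 -c "
from h import *
st(); goto((.5919,.05,.008),82.4)"
```

```text
t 37.85 p [0.5903 0.0508 0.0307] F [ 0.6 -0.3  0.3] w 0.551
[[0.132, 0.991, -0.003], [0.991, -0.132, -0.001], [-0.001, -0.003, -1.0]]
p [0.5903 0.0508 0.0307] yaw 82.44 total units [-0.01  0.04  0.45] spin units 0.01
```

Request:
{"op": "arm_command", "data": {
  "series": [
    {"linear":[0,0,0.25],"spin":0},
    {"linear":[0,0,0.2],"spin":0},
    {"linear":[0,0,0],"spin":0}
  ]
}}

```text
t: 38.15
eef_pos: [0.591, 0.0518, 0.009]
tcp_rot: [-0.0, 0.752, 0.659, -0.0]
ft_force: [0.4, 0.1, -0.2]
width: 0.55
```

Request:
{"op": "arm_command", "data": {
  "series": [
    {"linear":[0,0,0],"spin":0},
    {"linear":[0,0,0],"spin":0},
    {"linear":[0,0,0],"spin":0},
    {"linear":[0,0,0],"spin":0},
    {"linear":[0,0,0],"spin":0},
    {"linear":[0,0,0],"spin":0}
  ],
  "hand": 1,
  "force": 100
}}

```text
t: 38.75
eef_pos: [0.5918, 0.0514, 0.0106]
tcp_rot: [0.0, 0.752, 0.659, 0.001]
ft_force: [-0.7, -1.1, 5.0]
width: 0.23
```

Request:
{"op": "arm_command", "data": {
  "series": [
    {"linear":[0,0,-0.1],"spin":0},
    {"linear":[0,0,-0.4],"spin":0},
    {"linear":[0,0,-0.8],"spin":0},
    {"linear":[0,0,-0.9],"spin":0},
    {"linear":[0,0,-0.9],"spin":0},
    {"linear":[0,0,-0.3],"spin":0},
    {"linear":[0,0,0],"spin":0},
    {"linear":[0,0,0],"spin":0}
  ]
}}

```text
t: 39.55
eef_pos: [0.5903, 0.0521, 0.178]
tcp_rot: [-0.001, 0.752, 0.66, -0.001]
ft_force: [0.3, -0.2, -3.7]
width: 0.229
```

```bash
python3 b.py; python3 -c "
from h import *
print(np.round(status.state()['joints'],2))"
```

```text
t 39.55 p [0.5903 0.0521 0.178 ] F [ 0.3 -0.2 -3.7] w 0.229
[[0.13, 0.992, -0.002], [0.992, -0.13, 0.0], [-0.0, -0.002, -1.0]]
[ 0.07  0.14 -0.  ]
[-0.9   0.35  0.91  1.71 -0.29  1.23  1.53]
```

Request:
{"op": "arm_command", "data": {
  "series": [
    {"linear":[0,0,-0.8],"spin":0},
    {"linear":[0,-0.5,-0.8],"spin":0},
    {"linear":[-0.4,-0.5,0],"spin":1},
    {"linear":[-0.5,-0.5,0],"spin":1},
    {"linear":[-0.5,-0.4,0],"spin":1},
    {"linear":[-0.5,-0.3,0],"spin":1},
    {"linear":[0,0,0],"spin":1},
    {"linear":[0,0,0],"spin":1}
  ]
}}

```text
t: 40.35
eef_pos: [0.4595, -0.0184, 0.2578]
tcp_rot: [-0.001, 0.873, 0.488, -0.001]
ft_force: [0.5, 0.3, -3.9]
width: 0.228
```

```bash
python3 -c "
from h import *
print(np.round(status.state()['joints'],2)); goto(bayp(3,-.146,.052,.15),-3.4)"
```

```text
[-1.06 -0.2   0.91  1.9   0.16  1.37  0.82]
p [ 0.4595 -0.0184  0.2578] yaw 58.36 total units [-1.38  0.86  1.83] spin units 15.44
```

Request:
{"op": "arm_command", "data": {
  "series": [
    {"linear":[-0.35,0.2,0],"spin":1},
    {"linear":[-0.35,0.2,0],"spin":1},
    {"linear":[-0.3,0.3,0],"spin":1},
    {"linear":[-0.2,0.3,0],"spin":1},
    {"linear":[0,0,0],"spin":1},
    {"linear":[0,0,0],"spin":1},
    {"linear":[0,0,0],"spin":1},
    {"linear":[0,0,0],"spin":1}
  ]
}}

```text
t: 41.15
eef_pos: [0.4634, -0.0969, 0.2575]
tcp_rot: [0.0, 0.974, 0.228, -0.002]
ft_force: [0.3, 0.3, -3.2]
width: 0.233
```

Request:
{"op": "arm_command", "data": {
  "series": [
    {"linear":[0,0,0.4],"spin":1},
    {"linear":[0,0,0.5],"spin":1},
    {"linear":[0,0,0.5],"spin":1},
    {"linear":[0,0,0.4],"spin":1},
    {"linear":[0,0,0],"spin":1},
    {"linear":[0,0,0],"spin":1},
    {"linear":[0,0,0],"spin":1},
    {"linear":[0,0,0],"spin":0.44}
  ]
}}

```text
t: 41.95
eef_pos: [0.4631, -0.097, 0.1675]
tcp_rot: [0.001, 1.0, -0.03, -0.002]
ft_force: [-0.0, 0.6, -3.7]
width: 0.234
```

```bash
cat > a.py <<'E'
from h import *
st(); print(np.round(status.state()['joints'],2)); goto(bayp(3,-.146,.052,.0095),-3.4)
w=cam('wrist'); cv2.imwrite('pics/w11.png',w['img'])
E
python3 a.py
```

```text
t 41.95 p [ 0.4631 -0.097   0.1675] F [-0.   0.6 -3.7] w 0.234
[[0.998, -0.059, -0.003], [-0.059, -0.998, -0.001], [-0.003, 0.001, -1.0]]
[-0.9  -0.03  1.02  2.    0.02  1.16  0.05]
p [ 0.4631 -0.097   0.1675] yaw -3.40 total units [-0.05  0.05  2.84] spin units -0.00
```

View pics/w11.png

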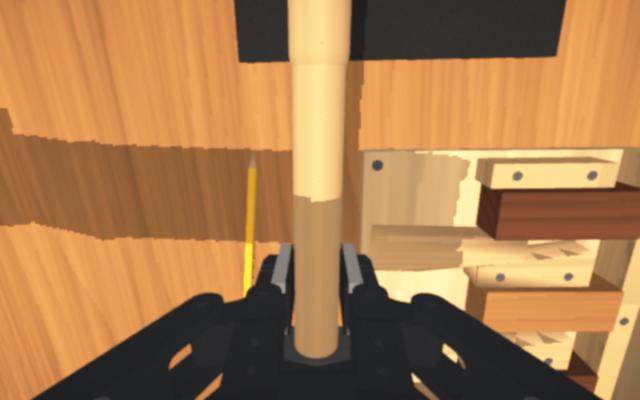

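Request:
{"op": "arm_command", "data": {
  "series": [
    {"linear":[-0.05,0.05,0.5],"spin":0},
    {"linear":[0,0,0.7],"spin":0},
    {"linear":[0,0,0.7],"spin":0},
    {"linear":[0,0,0.5],"spin":0},
    {"linear":[0,0,0.3],"spin":0},
    {"linear":[0,0,0.14],"spin":0},
    {"linear":[0,0,0],"spin":0},
    {"linear":[0,0,0],"spin":0}
  ]
}}

```text
t: 42.8
eef_pos: [0.4619, -0.0999, 0.0277]
tcp_rot: [0.0, 1.0, -0.028, -0.0]
ft_force: [0.4, -0.3, -3.0]
width: 0.234
```

```bash
cat > k.py <<'E'
from h import *
import sys
i=int(sys.argv[1]); st(); Rt,p=tool(); q=p-BAY[i]
print('X %.4f  head y %.4f  z %.4f -> face x %.4f'%(q@BX,q@BY-.055,q[2],q@BX+.042)); goto(bayp(i,q@BX,.052,.0095),-3.4)
E
python3 k.py 3
```

```text
t 42.80 p [ 0.4619 -0.0999  0.0277] F [ 0.4 -0.3 -3. ] w 0.234
[[0.998, -0.057, -0.0], [-0.057, -0.998, -0.0], [-0.0, 0.0, -1.0]]
X -0.1439  head y -0.0031  z 0.0117 -> face x -0.1019
p [ 0.4619 -0.0999  0.0277] yaw -3.26 total units [ 0.   -0.    0.04] spin units 0.04
```

Request:
{"op": "arm_command", "data": {
  "series": [
    {"linear":[0.1,0,0.02],"spin":0},
    {"linear":[0.1,0,0.02],"spin":0},
    {"linear":[0.1,0,0],"spin":0},
    {"linear":[0.1,0,0],"spin":0},
    {"linear":[0.1,0,0],"spin":0},
    {"linear":[0.1,0,0],"spin":0},
    {"linear":[0.1,0,0],"spin":0},
    {"linear":[0,0,0],"spin":0}
  ]
}}

```text
t: 43.6
eef_pos: [0.4976, -0.1018, 0.0256]
tcp_rot: [0.0, 1.0, -0.028, 0.0]
ft_force: [0.6, -0.5, -4.0]
width: 0.229
```

```bash
python3 k.py 3
```

```text
t 43.60 p [ 0.4976 -0.1018  0.0256] F [ 0.6 -0.5 -4. ] w 0.229
[[0.998, -0.057, 0.0], [-0.057, -0.998, -0.0], [0.0, 0.0, -1.0]]
X -0.1082  head y -0.0029  z 0.0096 -> face x -0.0662
p [ 0.4976 -0.1018  0.0256] yaw -3.25 total units [-0.  0.  0.] spin units 0.04
```

Request:
{"op": "arm_command", "data": {
  "series": [
    {"linear":[0.1,0,0],"spin":0},
    {"linear":[0.06,0,0],"spin":0}
  ]
}}

```text
t: 43.8
eef_pos: [0.5046, -0.1018, 0.0253]
tcp_rot: [-0.0, 1.0, -0.028, -0.001]
ft_force: [-2.1, 1.5, -3.5]
width: 0.235
```

Request:
{"op": "arm_command", "data": {
  "series": [
    {"linear":[0.08,0,0],"spin":0},
    {"linear":[0,0,0],"spin":0}
  ]
}}

```text
t: 44.0
eef_pos: [0.5076, -0.1016, 0.0249]
tcp_rot: [-0.001, 1.0, -0.028, -0.002]
ft_force: [-5.5, 3.6, -2.8]
width: 0.23
```

Request:
{"op": "arm_command", "data": {
  "series": [
    {"linear":[0.06,0,0],"spin":0},
    {"linear":[0,0,0],"spin":0}
  ]
}}

```text
t: 44.2
eef_pos: [0.508, -0.1015, 0.0242]
tcp_rot: [-0.001, 1.0, -0.029, -0.004]
ft_force: [-14.9, 6.0, 3.4]
width: 0.228
```

Request:
{"op": "arm_command", "data": {
  "series": [
    {"linear":[-0.24,0,-0.02],"spin":0},
    {"linear":[-0.3,0,0],"spin":0},
    {"linear":[0,0,0],"spin":0},
    {"linear":[0.25,0,0],"spin":0},
    {"linear":[0.25,0,0],"spin":0},
    {"linear":[0.1,0,0],"spin":0}
  ]
}}

```text
t: 44.8
eef_pos: [0.5092, -0.1009, 0.0243]
tcp_rot: [-0.002, 1.0, -0.029, -0.007]
ft_force: [-34.7, 12.6, 10.3]
width: 0.23
```

Request:
{"op": "arm_command", "data": {
  "series": [
    {"linear":[-0.3,0,0],"spin":0},
    {"linear":[-0.3,0,0],"spin":0},
    {"linear":[0,0,0],"spin":0},
    {"linear":[0.3,0,0],"spin":0},
    {"linear":[0.3,0,0],"spin":0},
    {"linear":[0.06,0,0],"spin":0}
  ]
}}

```text
t: 45.4
eef_pos: [0.5097, -0.1012, 0.0234]
tcp_rot: [-0.002, 1.0, -0.03, -0.01]
ft_force: [-42.1, 12.0, 19.1]
width: 0.23
```

Request:
{"op": "arm_command", "data": {
  "series": [
    {"linear":[-0.36,0,0],"spin":0},
    {"linear":[-0.3,0,0],"spin":0},
    {"linear":[0,0,0],"spin":0}
  ]
}}

```text
t: 45.7
eef_pos: [0.485, -0.1011, 0.0265]
tcp_rot: [-0.0, 1.0, -0.029, -0.0]
ft_force: [0.2, -0.3, -4.0]
width: 0.232
```

```bash
python3 k.py 3
```

```text
t 45.70 p [ 0.485  -0.1011  0.0265] F [ 0.2 -0.3 -4. ] w 0.232
[[0.998, -0.057, -0.0], [-0.057, -0.998, 0.0], [-0.0, -0.0, -1.0]]
X -0.1208  head y -0.0030  z 0.0105 -> face x -0.0788
p [ 0.485  -0.1011  0.0265] yaw -3.28 total units [ 0.   -0.    0.02] spin units 0.03
```

Request:
{"op": "arm_command", "data": {
  "series": [
    {"linear":[0.3,0,0],"spin":0},
    {"linear":[0.3,0,0],"spin":0},
    {"linear":[0.08,0,0],"spin":0}
  ]
}}

```text
t: 46.0
eef_pos: [0.51, -0.1009, 0.0232]
tcp_rot: [-0.003, 0.999, -0.03, -0.011]
ft_force: [-47.6, 14.2, 20.5]
width: 0.228
```

Request:
{"op": "arm_command", "data": {
  "series": [
    {"linear":[-0.38,0,0],"spin":0},
    {"linear":[-0.4,0,0],"spin":0},
    {"linear":[-0.42,0,0],"spin":0},
    {"linear":[0,0.5,0],"spin":0},
    {"linear":[0,0.7,0],"spin":0},
    {"linear":[0,0.64,0],"spin":0},
    {"linear":[0,0,0],"spin":0},
    {"linear":[0,0,0],"spin":0}
  ]
}}

```text
t: 46.8
eef_pos: [0.4552, -0.1926, 0.0269]
tcp_rot: [0.001, 1.0, -0.029, 0.001]
ft_force: [0.4, 0.5, -4.1]
width: 0.227
```

```bash
python3 k.py 2
```

```text
t 46.80 p [ 0.4552 -0.1926  0.0269] F [ 0.4  0.5 -4.1] w 0.227
[[0.998, -0.058, 0.001], [-0.058, -0.998, -0.001], [0.001, 0.001, -1.0]]
X -0.1450  head y -0.0041  z 0.0109 -> face x -0.1030
p [ 0.4552 -0.1926  0.0269] yaw -3.35 total units [-0.   -0.02  0.03] spin units 0.01
```

Request:
{"op": "arm_command", "data": {
  "series": [
    {"linear":[0.1,-0.02,0.02],"spin":0},
    {"linear":[0.12,0,0.02],"spin":0},
    {"linear":[0.12,0,0],"spin":0},
    {"linear":[0.12,0,0],"spin":0},
    {"linear":[0.12,0,0],"spin":0},
    {"linear":[0.12,0,0],"spin":0},
    {"linear":[0.12,0,0],"spin":0},
    {"linear":[0,0,0],"spin":0}
  ]
}}

```text
t: 47.6
eef_pos: [0.495, -0.1925, 0.0243]
tcp_rot: [-0.0, 1.0, -0.028, -0.0]
ft_force: [-0.6, 1.0, -2.7]
width: 0.234
```

Request:
{"op": "arm_command", "data": {
  "series": [
    {"linear":[0.08,0,0],"spin":0},
    {"linear":[0.06,0,0],"spin":0}
  ]
}}

```text
t: 47.8
eef_pos: [0.4997, -0.1921, 0.0237]
tcp_rot: [-0.001, 1.0, -0.029, -0.002]
ft_force: [-11.7, 6.2, 0.9]
width: 0.231
```

```bash
python3 k.py 2
```

```text
t 47.80 p [ 0.4997 -0.1921  0.0237] F [-11.7   6.2   0.9] w 0.231
[[0.998, -0.057, -0.004], [-0.057, -0.998, 0.003], [-0.004, -0.002, -1.0]]
X -0.1007  head y -0.0010  z 0.0077 -> face x -0.0587
p [ 0.4997 -0.1921  0.0237] yaw -3.29 total units [-0.    0.04 -0.04] spin units 0.03
```

Request:
{"op": "arm_command", "data": {
  "series": [
    {"linear":[-0.3,0,-0.05],"spin":0},
    {"linear":[-0.3,0,0],"spin":0},
    {"linear":[0,0,0],"spin":0},
    {"linear":[0.3,0,0],"spin":0},
    {"linear":[0.3,0,0],"spin":0},
    {"linear":[0.12,0,0],"spin":0}
  ]
}}

```text
t: 48.4
eef_pos: [0.5045, -0.1924, 0.0258]
tcp_rot: [-0.002, 1.0, -0.029, -0.004]
ft_force: [-28.3, 8.7, 9.9]
width: 0.232
```

Request:
{"op": "arm_command", "data": {
  "series": [
    {"linear":[-0.3,0,0],"spin":0},
    {"linear":[-0.3,0,0],"spin":0},
    {"linear":[0,0,0],"spin":0},
    {"linear":[0.3,0,0],"spin":0},
    {"linear":[0.3,0,0],"spin":0},
    {"linear":[0.06,0,0],"spin":0}
  ]
}}

```text
t: 49.0
eef_pos: [0.5047, -0.1924, 0.0247]
tcp_rot: [-0.002, 1.0, -0.03, -0.007]
ft_force: [-28.4, 7.9, 3.3]
width: 0.228
```

Request:
{"op": "arm_command", "data": {
  "series": [
    {"linear":[-0.3,0,0],"spin":0},
    {"linear":[-0.3,0,0],"spin":0},
    {"linear":[0,0,0],"spin":0},
    {"linear":[0.3,0,0],"spin":0},
    {"linear":[0.3,0,0],"spin":0},
    {"linear":[0.04,0,0],"spin":0}
  ]
}}

```text
t: 49.6
eef_pos: [0.5049, -0.1917, 0.0239]
tcp_rot: [-0.003, 1.0, -0.03, -0.009]
ft_force: [-33.1, 10.0, 4.2]
width: 0.232
```

Request:
{"op": "arm_command", "data": {
  "series": [
    {"linear":[-0.38,0,0],"spin":0},
    {"linear":[-0.4,0,0],"spin":0},
    {"linear":[-0.4,0,0],"spin":0},
    {"linear":[0,0.5,0],"spin":0},
    {"linear":[0,0.7,0],"spin":0},
    {"linear":[0,0.64,0],"spin":0},
    {"linear":[0,0,0],"spin":0},
    {"linear":[0,0,0],"spin":0}
  ]
}}

```text
t: 50.4
eef_pos: [0.4494, -0.2832, 0.0272]
tcp_rot: [0.0, 1.0, -0.029, 0.0]
ft_force: [0.2, -0.2, -3.6]
width: 0.232
```

```bash
python3 k.py 1
```

```text
t 50.40 p [ 0.4494 -0.2832  0.0272] F [ 0.2 -0.2 -3.6] w 0.232
[[0.998, -0.058, 0.001], [-0.058, -0.998, -0.001], [0.001, 0.001, -1.0]]
X -0.1455  head y -0.0029  z 0.0112 -> face x -0.1035
p [ 0.4494 -0.2832  0.0272] yaw -3.34 total units [-0.    0.    0.03] spin units 0.01
```

Request:
{"op": "arm_command", "data": {
  "series": [
    {"linear":[0.1,0,0.02],"spin":0},
    {"linear":[0.12,0,0],"spin":0},
    {"linear":[0.12,0,0],"spin":0},
    {"linear":[0.12,0,0],"spin":0},
    {"linear":[0.12,0,0],"spin":0},
    {"linear":[0.12,0,0],"spin":0},
    {"linear":[0.12,0,0],"spin":0},
    {"linear":[0,0,0],"spin":0}
  ]
}}

```text
t: 51.2
eef_pos: [0.4891, -0.2842, 0.0255]
tcp_rot: [-0.0, 1.0, -0.028, -0.001]
ft_force: [0.3, -0.2, -3.3]
width: 0.228
```

Request:
{"op": "arm_command", "data": {
  "series": [
    {"linear":[0.08,0,0],"spin":0},
    {"linear":[0.08,0,0],"spin":0}
  ]
}}

```text
t: 51.4
eef_pos: [0.4964, -0.2846, 0.0255]
tcp_rot: [-0.001, 1.0, -0.029, -0.001]
ft_force: [-0.6, 1.1, -4.1]
width: 0.234
```

Request:
{"op": "arm_command", "data": {
  "series": [
    {"linear":[-0.3,0,-0.03],"spin":0},
    {"linear":[-0.3,0,0],"spin":0},
    {"linear":[0,0,0],"spin":0},
    {"linear":[0.3,0,0],"spin":0},
    {"linear":[0.3,0,0],"spin":0},
    {"linear":[0.12,0,0],"spin":0}
  ]
}}

```text
t: 52.0
eef_pos: [0.5001, -0.2846, 0.0264]
tcp_rot: [-0.002, 1.0, -0.029, -0.004]
ft_force: [-29.2, 9.9, 12.0]
width: 0.231
```

Request:
{"op": "arm_command", "data": {
  "series": [
    {"linear":[-0.3,0,0],"spin":0},
    {"linear":[-0.3,0,0],"spin":0},
    {"linear":[0,0,0],"spin":0},
    {"linear":[0.3,0,0],"spin":0},
    {"linear":[0.3,0,0],"spin":0},
    {"linear":[0.06,0,0],"spin":0}
  ]
}}

```text
t: 52.6
eef_pos: [0.5003, -0.2843, 0.0253]
tcp_rot: [-0.003, 1.0, -0.03, -0.007]
ft_force: [-31.3, 10.0, 8.0]
width: 0.229
```

```bash
python3 k.py 1
```

```text
t 52.60 p [ 0.5003 -0.2843  0.0253] F [-31.3  10.    8. ] w 0.229
[[0.998, -0.06, -0.013], [-0.06, -0.998, 0.005], [-0.013, -0.005, -1.0]]
X -0.0946  head y -0.0010  z 0.0093 -> face x -0.0526
p [ 0.5003 -0.2843  0.0253] yaw -3.44 total units [-0.    0.04 -0.  ] spin units -0.01
```

Request:
{"op": "arm_command", "data": {
  "series": [
    {"linear":[-0.3,0,0],"spin":0},
    {"linear":[-0.3,0,0],"spin":0},
    {"linear":[0,0,0],"spin":0},
    {"linear":[0.3,0,0],"spin":0},
    {"linear":[0.3,0,0],"spin":0},
    {"linear":[0.08,0,0],"spin":0}
  ]
}}

```text
t: 53.2
eef_pos: [0.5011, -0.2842, 0.0244]
tcp_rot: [-0.004, 0.999, -0.031, -0.01]
ft_force: [-47.4, 11.1, 17.0]
width: 0.228
```

Request:
{"op": "arm_command", "data": {
  "series": [
    {"linear":[-0.5,0,0],"spin":0},
    {"linear":[-0.4,0,-0.4],"spin":0},
    {"linear":[0,-0.3,-0.8],"spin":0},
    {"linear":[0,-0.6,-0.9],"spin":0},
    {"linear":[0,-0.8,-0.9],"spin":0},
    {"linear":[0,-0.8,-0.9],"spin":0},
    {"linear":[0,-0.8,-0.8],"spin":0},
    {"linear":[0,-0.4,0],"spin":0}
  ]
}}

```text
t: 54.0
eef_pos: [0.4788, -0.1161, 0.2447]
tcp_rot: [-0.002, 1.0, -0.027, 0.005]
ft_force: [1.0, 1.3, -4.6]
width: 0.231
```

Request:
{"op": "arm_command", "data": {
  "series": [
    {"linear":[0,0,0],"spin":0},
    {"linear":[0,0,0],"spin":0}
  ]
}}

```text
t: 54.2
eef_pos: [0.4757, -0.1185, 0.2399]
tcp_rot: [-0.0, 1.0, -0.028, 0.001]
ft_force: [-0.5, 0.1, -4.5]
width: 0.233
```

```bash
python3 c.py w12; python3 - <<'E'
from h import *
e=cam('side')
cv2.imwrite('pics/s12.png',cv2.resize(e['img'][200:320,310:460],(750,600),interpolation=2))
E
```

```text
t 54.20 p [ 0.4757 -0.1185  0.2399] F [-0.5  0.1 -4.5] w 0.233
[[0.998, -0.056, 0.002], [-0.056, -0.998, 0.0], [0.002, -0.0, -1.0]]
wedge1 0.94 bay 2 0.0099 0.0011
wedge1 0.75 bay 3 0.0077 0.0026
blank1 0.95 bay 2 0.0637 0.0351
blank1 0.85 bay 1 0.0694 0.0403
blank1 0.78 bay 3 0.0663 0.0379
bay1 0.65 bay 3 -0.0012 -0.0058
hammer 0.69 [317.9, 197.9] [ 0.4751 -0.1585  0.004 ]
hammer_grip 0.7 [319.4, 270.1] [ 0.4721 -0.2461  0.018 ]
```

View pics/s12.png

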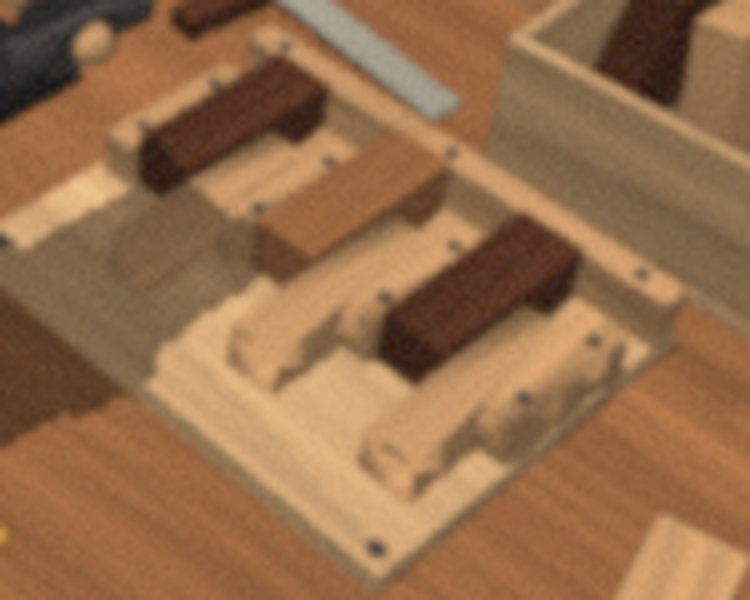

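All three wedges are driven to the same depth beside the blanks (butts at crop (180,225), (260,350), (400,470)). Now put the hammer back.

Request:
{"op": "arm_command", "data": {
  "series": [
    {"linear":[0,0,-0.3],"spin":-1},
    {"linear":[0,-0.3,0],"spin":-1},
    {"linear":[0,-0.3,0],"spin":-1},
    {"linear":[0,-0.3,0],"spin":-1},
    {"linear":[0,0,0],"spin":-1},
    {"linear":[0,0,0],"spin":-1},
    {"linear":[0,0,0],"spin":-1},
    {"linear":[0,0,0],"spin":-1}
  ]
}}

```text
t: 55.35
eef_pos: [0.4707, -0.0727, 0.2537]
tcp_rot: [-0.0, 0.968, 0.251, -0.0]
ft_force: [0.4, -0.0, -4.9]
width: 0.227
```

Request:
{"op": "arm_command", "data": {
  "series": [
    {"linear":[0,0,0],"spin":-1},
    {"linear":[0,0,0],"spin":-1},
    {"linear":[0,0,0],"spin":-1},
    {"linear":[0,0,0],"spin":-1},
    {"linear":[0,0,0],"spin":-1},
    {"linear":[0,0,0],"spin":-1},
    {"linear":[0,0,0],"spin":-1},
    {"linear":[0,0,0],"spin":-1}
  ]
}}

```text
t: 56.15
eef_pos: [0.4707, -0.0728, 0.2537]
tcp_rot: [-0.0, 0.861, 0.508, -0.0]
ft_force: [-0.2, -0.1, -2.9]
width: 0.225
```

Request:
{"op": "arm_command", "data": {
  "series": [
    {"linear":[0,0,0],"spin":-1},
    {"linear":[0,0,0],"spin":-1},
    {"linear":[0,0,0],"spin":-1},
    {"linear":[0,0,0],"spin":-1},
    {"linear":[0,0,0],"spin":-1},
    {"linear":[0,0,0],"spin":-0.4},
    {"linear":[0,0,0],"spin":0}
  ]
}}

```text
t: 56.85
eef_pos: [0.4709, -0.0732, 0.254]
tcp_rot: [-0.0, 0.752, 0.659, -0.0]
ft_force: [-0.1, -0.4, -3.6]
width: 0.229
```

```bash
python3 -c "
from h import *
st(); goto((.5918,.0514,.1),82.4)
d=cam('side')
for n in ('mat','chest_drawer0_handle'):
  for r in spot_point(d,n)[:1]: print(n,r['confidence'],atz(d,r['position'],0 if n=='mat' else .162))"
```

```text
t 56.85 p [ 0.4709 -0.0732  0.254 ] F [-0.1 -0.4 -3.6] w 0.229
[[0.131, 0.991, -0.0], [0.991, -0.131, 0.0], [0.0, -0.0, -1.0]]
p [ 0.4709 -0.0732  0.254 ] yaw 82.46 total units [2.79 2.07 3.08] spin units 0.01
mat 0.8 [ 5.46323486e-01  5.75301846e-02 -1.11022302e-16]
chest_drawer0_handle 0.78 [0.39803758 0.30067542 0.162     ]
```

Request:
{"op": "arm_command", "data": {
  "series": [
    {"linear":[0.5,0.35,0],"spin":0},
    {"linear":[0.6,0.45,0],"spin":0},
    {"linear":[0.6,0.45,0],"spin":0},
    {"linear":[0.6,0.45,0.4],"spin":0},
    {"linear":[0.49,0.37,0.8],"spin":0},
    {"linear":[0,0,0.9],"spin":0},
    {"linear":[0,0,0.6],"spin":0},
    {"linear":[0,0,0.4],"spin":0}
  ]
}}

```text
t: 57.8
eef_pos: [0.5747, 0.0375, 0.0958]
tcp_rot: [-0.004, 0.753, 0.657, -0.004]
ft_force: [-0.1, -0.3, -2.6]
width: 0.228
```

Request:
{"op": "arm_command", "data": {
  "series": [
    {"linear":[0,0,0],"spin":0},
    {"linear":[0,0,0],"spin":0}
  ]
}}

```text
t: 58.0
eef_pos: [0.5762, 0.0373, 0.0995]
tcp_rot: [-0.003, 0.753, 0.657, -0.003]
ft_force: [0.5, -0.3, -3.8]
width: 0.225
```

```bash
python3 -c "
from h import *
st(); goto((.5918,.0514,.0115),82.4)"
```

```text
t 58.00 p [0.5762 0.0373 0.0995] F [ 0.5 -0.3 -3.8] w 0.225
[[0.136, 0.991, -0.008], [0.991, -0.135, 0.001], [0.0, -0.008, -1.0]]
p [0.5762 0.0373 0.0995] yaw 82.21 total units [0.32 0.28 1.76] spin units -0.05
```

Request:
{"op": "arm_command", "data": {
  "series": [
    {"linear":[0.32,0.28,0],"spin":0},
    {"linear":[0,0,0.5],"spin":0},
    {"linear":[0,0,0.5],"spin":0},
    {"linear":[0,0,0.4],"spin":0},
    {"linear":[0,0,0.2],"spin":0},
    {"linear":[0,0,0],"spin":0},
    {"linear":[0,0,0],"spin":0}
  ]
}}

```text
t: 58.7
eef_pos: [0.5925, 0.0515, 0.0205]
tcp_rot: [-0.003, 0.753, 0.658, -0.001]
ft_force: [0.5, -0.9, -2.8]
width: 0.23
```

```bash
python3 -c "
from h import *
st(); goto((.5918,.0514,.0115),82.4)"
```

```text
t 58.70 p [0.5925 0.0515 0.0205] F [ 0.5 -0.9 -2.8] w 0.23
[[0.135, 0.991, -0.006], [0.991, -0.135, 0.002], [0.001, -0.006, -1.0]]
p [0.5925 0.0515 0.0205] yaw 82.23 total units [-0.   -0.01  0.18] spin units -0.04
```

Request:
{"op": "arm_command", "data": {
  "series": [
    {"linear":[0,0,0.08],"spin":0},
    {"linear":[0,0,0.08],"spin":0},
    {"linear":[0,0,0],"spin":0}
  ]
}}

```text
t: 59.0
eef_pos: [0.5914, 0.0517, 0.011]
tcp_rot: [-0.003, 0.753, 0.658, -0.002]
ft_force: [-0.1, 0.9, -3.2]
width: 0.23
```

Request:
{"op": "arm_command", "data": {
  "series": [
    {"linear":[0,0,0],"spin":0},
    {"linear":[0,0,0],"spin":0},
    {"linear":[0,0,0],"spin":0},
    {"linear":[0,0,0],"spin":0}
  ],
  "hand": -0.1
}}

```text
t: 59.4
eef_pos: [0.5917, 0.0515, 0.0114]
tcp_rot: [-0.003, 0.753, 0.658, -0.002]
ft_force: [-0.4, -0.0, 0.3]
width: 0.547
```

Request:
{"op": "arm_command", "data": {
  "series": [
    {"linear":[0,0,-0.4],"spin":0},
    {"linear":[0,0,-0.8],"spin":0},
    {"linear":[0,0,-0.9],"spin":0},
    {"linear":[0,0,-0.9],"spin":0},
    {"linear":[0,0,-0.9],"spin":0},
    {"linear":[0,0,-0.8],"spin":0},
    {"linear":[0,0,-0.5],"spin":0},
    {"linear":[0,0,0],"spin":0}
  ]
}}

```text
t: 60.2
eef_pos: [0.595, 0.0505, 0.2748]
tcp_rot: [-0.002, 0.753, 0.657, 0.0]
ft_force: [0.0, -0.4, 0.4]
width: 0.552
```

```bash
python3 -c "
from h import *
st()
d=cam('side')
for n,z in (('hammer',.004),('hammer_grip',.018)):
  for r in spot_point(d,n)[:1]: print(n,r['confidence'],atz(d,r['position'],z))
goto((.30,.301,.25),2)"
```

```text
t 60.20 p [0.595  0.0505 0.2748] F [ 0.  -0.4  0.4] w 0.552
[[0.135, 0.991, -0.002], [0.991, -0.135, 0.003], [0.003, -0.003, -1.0]]
hammer 0.62 [0.55917233 0.04705367 0.004     ]
hammer_grip 0.94 [0.59181089 0.05464617 0.018     ]
p [0.593  0.0511 0.2704] yaw 82.23 total units [ 4.16 -6.48  0.47] spin units 20.06
```

Request:
{"op": "arm_command", "data": {
  "series": [
    {"linear":[0.4,-0.5,0],"spin":0},
    {"linear":[0.56,-0.68,0],"spin":0},
    {"linear":[0.56,-0.68,0],"spin":0},
    {"linear":[0.56,-0.68,0],"spin":0},
    {"linear":[0.56,-0.68,0],"spin":0},
    {"linear":[0.56,-0.68,0],"spin":0},
    {"linear":[0.56,-0.68,0],"spin":0},
    {"linear":[0.56,-0.68,0],"spin":0}
  ],
  "hand": 1,
  "force": 40
}}

```text
t: 61.15
eef_pos: [0.3763, 0.2837, 0.2745]
tcp_rot: [-0.004, 0.753, 0.658, -0.003]
ft_force: [0.3, 1.5, -0.1]
width: 0.001
```

Request:
{"op": "arm_command", "data": {
  "series": [
    {"linear":[0,0,0],"spin":-1},
    {"linear":[0,0,0],"spin":-1},
    {"linear":[0,0,0],"spin":0}
  ]
}}

```text
t: 61.45
eef_pos: [0.378, 0.2823, 0.2742]
tcp_rot: [-0.003, 0.705, 0.709, -0.003]
ft_force: [-0.0, 0.6, -0.3]
width: 0.004
```

```bash
python3 -c "
from h import *
st(); goto((.362,.301,.148),91.5)"
```

```text
t 61.45 p [0.378  0.2823 0.2742] F [-0.   0.6 -0.3] w 0.004
[[-0.005, 1.0, -0.008], [1.0, 0.005, -0.0], [-0.0, -0.008, -1.0]]
p [0.378  0.2823 0.2742] yaw 90.28 total units [ 0.38 -0.3   2.53] spin units -0.30
```

Request:
{"op": "arm_command", "data": {
  "series": [
    {"linear":[0.38,-0.45,0],"spin":-0.3},
    {"linear":[0,0,0],"spin":0},
    {"linear":[0,0,0.5],"spin":0},
    {"linear":[0,0,0.6],"spin":0},
    {"linear":[0,0,0.6],"spin":0},
    {"linear":[0,0,0.5],"spin":0},
    {"linear":[0,0,0.3],"spin":0},
    {"linear":[0,0,0],"spin":0}
  ]
}}

```text
t: 62.25
eef_pos: [0.3544, 0.2999, 0.1483]
tcp_rot: [-0.002, 0.7, 0.715, -0.004]
ft_force: [0.4, -0.1, 1.0]
width: -0.002
```

Request:
{"op": "arm_command", "data": {
  "series": [
    {"linear":[0,0.2,0],"spin":0},
    {"linear":[0,0.3,0],"spin":0},
    {"linear":[0,0.4,0],"spin":0},
    {"linear":[0,0.5,0],"spin":0},
    {"linear":[0,0.5,0],"spin":0},
    {"linear":[0,0.5,0],"spin":0},
    {"linear":[0,0.4,0],"spin":0},
    {"linear":[0,0.2,0],"spin":0}
  ]
}}

```text
t: 63.05
eef_pos: [0.5067, 0.3048, 0.1496]
tcp_rot: [-0.003, 0.699, 0.715, -0.002]
ft_force: [-7.1, -0.5, 1.9]
width: 0.0
```

Request:
{"op": "arm_command", "data": {
  "series": [
    {"linear":[0,0.1,0],"spin":0},
    {"linear":[0,0.1,0],"spin":0},
    {"linear":[0,0,0],"spin":0}
  ]
}}

```text
t: 63.35
eef_pos: [0.5152, 0.3055, 0.1494]
tcp_rot: [-0.003, 0.699, 0.715, -0.002]
ft_force: [-0.1, 0.2, 0.1]
width: -0.001
```

```bash
python3 b.py
```

```text
t 63.35 p [0.5152 0.3055 0.1494] F [-0.1  0.2  0.1] w -0.001
[[-0.024, 1.0, -0.007], [1.0, 0.024, 0.002], [0.002, -0.007, -1.0]]
[-0.01  0.    0.05]
```

Keep pushing until the force rises.

Request:
{"op": "arm_command", "data": {
  "series": [
    {"linear":[0,0.12,0],"spin":0},
    {"linear":[0,0.12,0],"spin":0},
    {"linear":[0,0.06,0],"spin":0}
  ]
}}

```text
t: 63.65
eef_pos: [0.5305, 0.3061, 0.1492]
tcp_rot: [-0.003, 0.699, 0.716, -0.002]
ft_force: [-0.8, 0.3, 0.6]
width: -0.002
```

Request:
{"op": "arm_command", "data": {
  "series": [
    {"linear":[0,0.08,0],"spin":0},
    {"linear":[0,0.04,0],"spin":0}
  ]
}}

```text
t: 63.85
eef_pos: [0.5365, 0.3059, 0.149]
tcp_rot: [-0.003, 0.699, 0.715, -0.002]
ft_force: [-0.6, 1.8, 0.2]
width: -0.001
```

Request:
{"op": "arm_command", "data": {
  "series": [
    {"linear":[0,0.08,0],"spin":0},
    {"linear":[0,0.02,0],"spin":0}
  ]
}}

```text
t: 64.05
eef_pos: [0.5406, 0.3061, 0.1488]
tcp_rot: [-0.004, 0.699, 0.715, -0.003]
ft_force: [-8.1, -0.8, 5.3]
width: 0.001
```

Request:
{"op": "arm_command", "data": {
  "series": [
    {"linear":[0,0.06,0],"spin":0},
    {"linear":[0,0,0],"spin":0}
  ]
}}

```text
t: 64.25
eef_pos: [0.5408, 0.3062, 0.1485]
tcp_rot: [-0.006, 0.698, 0.716, -0.005]
ft_force: [-19.4, -2.1, 13.2]
width: -0.0
```

Request:
{"op": "arm_command", "data": {
  "series": [
    {"linear":[0,-0.3,0],"spin":0},
    {"linear":[0,-0.5,0],"spin":0},
    {"linear":[0,-0.5,-0.5],"spin":0},
    {"linear":[0,0,-0.9],"spin":0},
    {"linear":[0,0,-0.9],"spin":0},
    {"linear":[0,0,-0.8],"spin":0},
    {"linear":[0,0,0],"spin":0},
    {"linear":[0,0,0],"spin":0}
  ]
}}

```text
t: 65.05
eef_pos: [0.4809, 0.3044, 0.3051]
tcp_rot: [-0.003, 0.699, 0.715, -0.001]
ft_force: [-0.7, 1.0, -1.0]
width: 0.004
```

```bash
cat > a.py <<'E'
from h import *
st()
e=cam('side'); cv2.imwrite('pics/end.png',cv2.resize(e['img'][80:360,170:490],(680,595),interpolation=2))
for n,z in (('hammer',.004),('mat',0),('chest_drawer0_handle',.162)):
  for r in spot_point(e,n)[:1]: print(n,r['confidence'],atz(e,r['position'],z).round(3))
E
python3 a.py
```

```text
t 65.05 p [0.4809 0.3044 0.3051] F [-0.7  1.  -1. ] w 0.004
[[-0.024, 1.0, -0.006], [1.0, 0.024, 0.003], [0.003, -0.006, -1.0]]
hammer 0.77 [0.566 0.051 0.004]
mat 0.65 [0.549 0.052 0.   ]
chest_drawer0_handle 0.95 [0.56  0.312 0.162]
```

View pics/end.png

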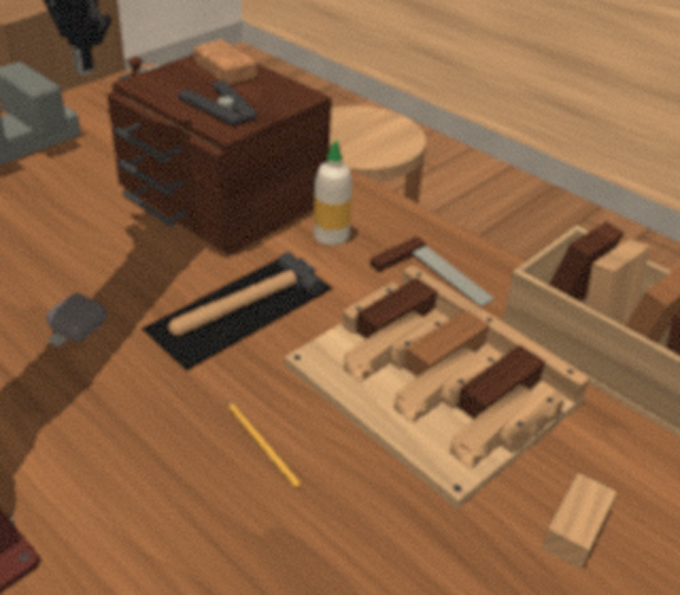

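The drawer is flush, the hammer lies on its mat, the three wedges are in and the bystanders are unmoved. Handing in.

```bash
python3 -c "
from h import *
print(ctrl.job_done())"
```

```text
the job is handed in; nothing more can be done
None
```

I did every step of the task in order and handed the job in at about 65 s. No verdict was reported.

- **Drawer opened:** I pulled the top drawer until it hit its stop; the pulling force rose to about 49 N without further movement.
- **Wedges laid:** All three bays held a blank. The wrist camera, before driving, showed all three wedges in their gaps. The network put two of them about 24 mm short of the bay mouth; it gave no reading for bay 2.
- **Wedges driven:** I pushed each wedge up to contact with the hammer head, then tapped it three times. At the last tap the hammer advanced 0.2 to 0.8 mm against 33 to 47 N.
    - Bay 1 moved the most, 0.8 mm, under a harder final tap; I did not tap it again to confirm.
    - The network then read wedge positions of 8 and 10 mm past the mouth for bays 3 and 2. It did not report bay 1, but the picture shows that wedge at the same depth.
- **Hammer and drawer:** The hammer is back flat on its mat, about 17 mm from the mat's centre. I pushed the drawer until it stopped at 19 N, with its handle about where I calculated it for shut.

**Not measured or in doubt:** I could not measure the wedge-to-blank contact force; I inferred it from the wedges stopping dead. One position estimate put blank 1 at 40 mm to the side of its bay, on the edge of the limit. The other looks gave about 36 mm, so I took it as network error. The last picture shows the bystander items where they started.

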